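Put the lathe's parts away in their case

TASK

Clear up after turning: put the watchmaker's lathe's four loose parts - three-jaw chuck, stepped pulley, tailstock and T-rest - back in the open lathe case, each standing upright and fully down in the pocket cut for it. The eye loupe and the poising tool do not belong to the lathe: leave them where they stand. Set the parts down, do not drop them.

Things in the scene. Friction and masses are not known exactly. Their poses are not given: they have to be found in the camera images.
- chuck: Three-jaw chuck, steel: upright cylinder 42 mm in diameter, 30 mm high, three small stepped jaws on its top face up to 42 mm (within 19 mm of the axis). About 0.24 kg. Grip across the cylinder, any direction. Origin: centre of its underside; z up. Stands on the bench, any yaw.
- pulley: Stepped pulley, aluminium, widest step down: 60 mm diameter from 0 to 12 mm height, 48 mm from 12 to 24 mm, 36 mm from 24 to 38 mm (top). About 0.16 kg. Grip across the top step, any direction. Origin: centre of its underside; z up. Stands on the bench, any yaw.
- tailstock: Tailstock, cream: steel foot 46 (x) x 32 (y) x 10 mm; pillar at most 22 mm wide; level barrel along x, 18 mm diameter, axis 47 mm above the origin, x -24 to 24 mm; pointed spindle to x -45, knob to x 38 mm; top at 56 mm. About 0.26 kg. Grip across the barrel, along y, at x 0. Fits either way round. Origin: centre of its underside; z up. Stands on the bench, any yaw.
- rest: T-rest, steel: foot 60 (x) x 20 (y) x 10 mm; round holder 16 mm diameter up to 22 mm, thin post, T blade on top 44 mm long (y), 8 mm thick (x), from 36 to 48 mm height. About 0.14 kg. Grip the blade across its thickness, along x, at y 0. Fits either way round. Origin: centre of its underside; z up. Stands on the bench, any yaw.
- nest_chuck: Beech insert 84 x 84 x 14 mm, fixed in the open lathe case (dark tray 184 mm square, rim 21 mm above the bench; four inserts two by two, 85 mm apart, in any order). Its centred pocket, 10 mm deep, dark floor: round, 56 mm diameter (the smaller round one), for the chuck. Origin: centre of the insert's underside, 5 mm above the bench; z up; pocket floor 4 mm and rim 14 mm above it.
- nest_pulley: Beech insert 84 x 84 x 14 mm, fixed in the open lathe case (dark tray 184 mm square, rim 21 mm above the bench; four inserts two by two, 85 mm apart, in any order). Its centred pocket, 10 mm deep, dark floor: round, 74 mm diameter (the larger round one), for the pulley. Origin: centre of the insert's underside, 5 mm above the bench; z up; pocket floor 4 mm and rim 14 mm above it.
- nest_tailstock: Beech insert 84 x 84 x 14 mm, fixed in the open lathe case (dark tray 184 mm square, rim 21 mm above the bench; four inserts two by two, 85 mm apart, in any order). Its centred pocket, 10 mm deep, dark floor: wide rectangle 60 (x) x 46 (y) mm, for the tailstock's foot, x along x. Origin: centre of the insert's underside, 5 mm above the bench; z up; pocket floor 4 mm and rim 14 mm above it.
- nest_rest: Beech insert 84 x 84 x 14 mm, fixed in the open lathe case (dark tray 184 mm square, rim 21 mm above the bench; four inserts two by two, 85 mm apart, in any order). Its centred pocket, 10 mm deep, dark floor: narrow rectangle 74 (x) x 34 (y) mm, for the T-rest's foot, x along x. Origin: centre of the insert's underside, 5 mm above the bench; z up; pocket floor 4 mm and rim 14 mm above it.
- loupe: Aluminium eye loupe, stays out: an upright cylinder 42 mm in diameter at its foot, 36 mm above, 34 mm high, with a dark lens in its flat top and no jaws. Origin: centre of its underside; z up. Stands on the bench, any yaw.
- poiser: Poising tool, steel, stays out: foot 64 mm (x) by 26 mm (y), 10 mm high, with two upright jaws to 33 mm and a small brass screw at one end. Origin: centre of its underside; z up. Stands on the bench, any yaw.
Not all that is in view belongs to the job. Leave any blue or green look-alike of the chuck alone.

How it is judged:
By the outcome, as a careful person would: the job done as asked, in the order asked, and still so for the second after the job is handed in, with the robot touching nothing.
It also fails if it takes over 102 s, if anything falls off the work surface, if the arm or the gripper's body presses on something with over 40 N, if the wrist force passes 120 N, or if a joint passes its speed limit or range.

ROBOT

A 6-joint arm with a two-finger parallel gripper is mounted at the origin on the work surface. World frame = base frame: x ahead of the robot, y to its left, z up, the work surface at z = 0. Lengths are in mm, angles in rad, forces in N, time in s.
With the tool pointing down it reaches from about 275 to 1000 mm from the base axis. Payload 8.4 kg.
Tool frame: the origin (TCP) lies on the centre line of the jaws, within the pads' length; the fingertips stand 25 mm ahead of it and the grasp point (between the pads) lies 6 mm ahead of it; z points along the fingers, y is the line along which they close (so a half turn about z gives the same grasp; the last joint's range is limited). The gripper opens to 85 mm and grips with 20 to 120 N. Pads are 22 mm wide; open, the fingers measure 114 mm over their backs; the gripper's body (76 mm by 85 mm) begins 54 mm behind the grasp point. The pads swing forward as they close: fully open they stand 13 mm farther back than shut.
Start: joints at [1.116, 0.353, 1.633, -0, 1.155, -0.002], TCP at [273.427, 562.019, 256.281] pointing down, gripper open.
Joint ranges: [-2.63, 2.63], [-0.92, 2.1], [0.06, 2.66], [-1.3, 4.44], [0, 2.69], [-3.02, 3.02]. Speed limits (rad/s): [2.22, 2.22, 2.79, 3.14, 3.14, 3.14].

INTERFACE

Orientations are given as [roll, pitch, yaw] about the fixed x, y, z axes, in that order (R = Rz(yaw) Ry(pitch) Rx(roll)).
In Python, from rig import r gives the robot as it stands.
- The arm moves only by the shell command python3 -m jog 'ROWS' [FORCE]. ROWS is JSON, a list of rows, each a list of 3 entries, a list of its own where there are three numbers: the turn, a rotation vector about the tool's x, y, z in rad, then the shift along the tool's x, y, z in m, then the opening, from -1 (shut) to 1 (fully open). In form: [[[rx, ry, rz], [x, y, z], gripper], ...]. A call has 1 to 12 rows; each row shifts and turns the commanded pose from where the row before left it, along the tool's axes as they then stand; what a row does not reach is not made up. A row lasts 1/10 s, in which the tool goes at most 50 mm and 8.59 degrees, less where a joint would pass 70% of its speed; a pose out of reach is approached as far as the arm can. A call with a gripper value outside its range is refused whole. The fingers move at their own pace and stop on an object; FORCE is the grip in N (left out, the last holds). Time passes only in rows, so rows that do not move let the fingers close. It gives the time, the measured TCP pose, the force, the opening and the grip force at its end, in the units of the state.
- r.sense(): the state, without advancing time (a new reading comes with each control period).
- r.grab_frame(name): name is "scene" or "top" or "wrist"; returns the picture (400x640x3 uint8, red, green, blue); there is no depth.
- r.camera_params(name): a dict with "fx", "fy", "cx", "cy" (pixels), "k1" (the pictures are not rectified: a ray, as slopes to the right and down, at radius r is drawn at 1 + k1 r^2 times it, then the intrinsics apply), "rvec" (rotation vector, rad) and "tvec" (3), from world to camera coordinates, as OpenCV has them; the wrist camera has in their place "hand_eye" (4x4, takes a point from camera to tool coordinates, whose origin is the TCP and whose axes are the flange's). Camera axes: x right, y down, z forward; pixel columns grow to the right and rows downward; lengths in mm; the calibration is good to about 2 mm. A picture is of the moment at which its call begins: read the wrist's pose just before it. camera_params takes no time and is no camera call.
- r.sign_off(): hands the job in; it is judged then, once.
The state is a dict: "clock": time; "qpos": joint angles; "qvel": joint speeds; "joint_efforts": joint torques, N m; "eef_pos": TCP position; "tcp_rot": TCP orientation; "contact_force": force on the tool from outside, world axes, zero at the start; "wrist_torque": the same for the moment, N m; "opening": opening from 0.0 (shut) to 1.0 (fully open); "grasp_force": force on a finger pad.
Only numpy, scipy, OpenCV 4.12 (cv2) and the standard library are available. Lean on these libraries where they do the work, as an engineer would, in place of code of your own. Each camera call takes 0.05 s, during which the arm holds its last target. There are 200 camera calls.

## Working session

There is one attempt and no reset: what is moved stays moved. The work goes in short steps, Python scripts to look and compute and a shell command to move; the robot and the scene stay as the last step left them, time stands still between calls to the robot, and variables do not carry over. Pictures are saved under pics/ and viewed, at most 14 in all, crops included, and the job is handed in when it is done.

```bash
ls; mkdir -p pics
python3 - <<'E'
from rig import r
import cv2
for n in ("scene","top"):
    cv2.imwrite(f"pics/{n}0.png",r.grab_frame(n)[:,:,::-1]); p=r.camera_params(n); print(n,p)
print(r.camera_params("wrist")); s=r.sense(); print(s)
E
```

```text
pics
scene {'fx': 370.1701480694459, 'fy': 370.1701480694459, 'cx': 323.8880813199246, 'cy': 201.3147361295123, 'k1': 0.017952955283064745, 'rvec': array([ 2.24133388,  1.40992781, -0.40087274]), 'tvec': array([-150.27665636, -381.7645861 , 1087.27034302])}
top {'fx': 473.85902119268525, 'fy': 473.85902119268525, 'cx': 319.3236309805059, 'cy': 196.0797428793111, 'k1': 0.03816158453747485, 'rvec': array([ 2.12870229, -2.11850897,  0.16306631]), 'tvec': array([ -37.85689215,  501.92236595, 1195.83011862])}
{'fx': 353.942510938892, 'fy': 353.942510938892, 'cx': 315.1251201938905, 'cy': 194.33968841468803, 'k1': 0.008575862470900857, 'hand_eye': array([[-8.10985560e-04, -9.66016678e-01, -2.58478472e-01,
         6.53598742e+01],
       [ 9.99999565e-01, -9.02304519e-04,  2.34665604e-04,
         8.26185474e-01],
       [-4.59917180e-04, -2.58478169e-01,  9.66016990e-01,
        -1.18679183e+02],
       [ 0.00000000e+00,  0.00000000e+00,  0.00000000e+00,
         1.00000000e+00]])}
{'clock': 0.1, 'qpos': array([ 1.11559107e+00,  3.53616182e-01,  1.63402162e+00, -1.10870010e-05,
        1.15519249e+00, -2.38816163e-03]), 'qvel': array([-0.00031346, -0.00188392, -0.00228745, -0.00111642, -0.00054217,
        0.00107712]), 'joint_efforts': array([ 1.37236781e-03, -6.06350255e+01, -3.42823327e+01,  1.29043424e-04,
        3.78251585e-03,  3.83045131e-05]), 'eef_pos': array([273.2697927 , 561.67767922, 255.62976078]), 'tcp_rot': array([-3.14035500e+00,  7.18194644e-06,  2.68878004e+00]), 'contact_force': array([-0.44031861, -0.01538068, -0.08398825]), 'wrist_torque': array([ 0.00399163, -0.04199436,  0.01056581]), 'grasp_force': 0.0, 'opening': 0.9990443661169944}
```

View pics/top0.png

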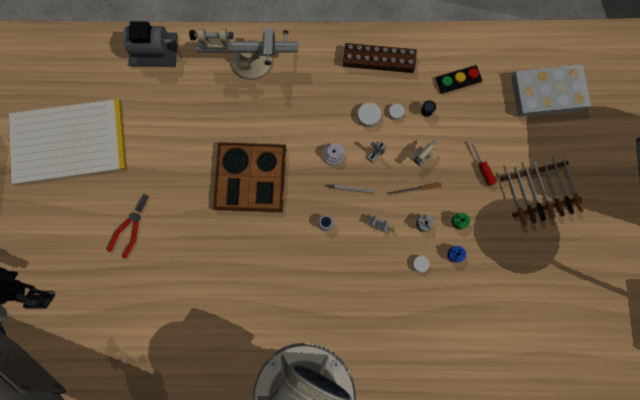

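View pics/scene0.png

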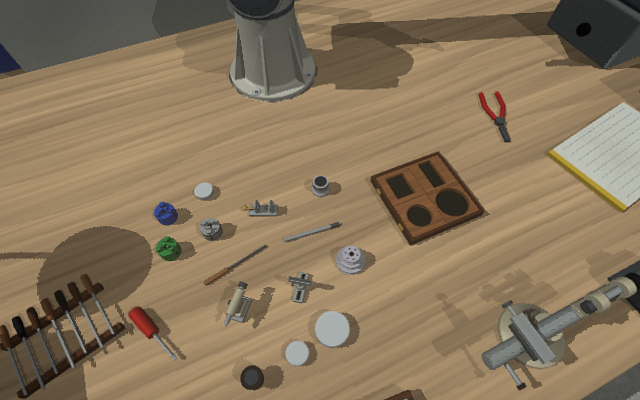

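Top view: pulley (335,153), T-rest (376,151), tailstock (425,153). The grey chuck is at (425,223), with the loupe at (326,222), poiser (380,224), and green/blue look-alikes at (460,220) and (457,254). The case is at (250,177), with the large round pocket at (235,160), the small round at (267,161), the narrow at (233,191) and the wide at (265,192). I'll confirm these in an enlarged crop.

```bash
cat > h.py <<'E'
import numpy as np, cv2
from scipy.spatial.transform import Rotation as R
from rig import r
def cam(name,s=None):
    p=r.camera_params(name); K=np.array([[p['fx'],0,p['cx']],[0,p['fy'],p['cy']],[0,0,1.]]); D=np.array([p['k1'],0,0,0.])
    if name=='wrist':
        T=np.eye(4); T[:3,:3]=R.from_euler('xyz',s['tcp_rot']).as_matrix(); T[:3,3]=s['eef_pos']
        M=np.linalg.inv(T@p['hand_eye']); return K,D,M[:3,:3],M[:3,3]
    return K,D,R.from_rotvec(p['rvec']).as_matrix(),np.array(p['tvec'])
def cast(c,uv,z):
    K,D,Rm,t=c; uv=np.asarray(uv,float).reshape(-1,1,2)
    x=cv2.undistortPoints(uv,K,D)[:,0]; d=np.c_[x,np.ones(len(x))]@Rm; o=-Rm.T@t
    return o+d*((z-o[2])/d[:,2])[:,None]
def proj(c,P):
    K,D,Rm,t=c; return cv2.projectPoints(np.asarray(P,float).reshape(-1,3),Rm,t,K,D)[0][:,0]
def tool(P,yaw,s):  # shift in tool axes (m) to reach TCP position P
    return (R.from_euler('xyz',s['tcp_rot']).inv().apply(np.array(P)-s['eef_pos'])/1000).round(4), s['tcp_rot']
def snap(tag):
    s=r.sense(); im=r.grab_frame('wrist')[:,:,::-1].copy(); cv2.imwrite(f'pics/{tag}.png',im); return s,im,cam('wrist',s)
E
python3 - <<'E'
from h import *
im=cv2.imread('pics/top0.png'); cv2.imwrite('pics/crop0.png',cv2.resize(im[130:275,205:480],(800,422),interpolation=cv2.INTER_CUBIC))
c=cam('top')
for n,u,z in [('pulley',(335,153),25),('rest',(376,151),30),('tail',(425,153),40),('chuck',(425,223),30),('loupe',(326,222),34),('poiser',(380,224),15),('bigR',(235,160),19),('smR',(267,161),19),('narrow',(233,191),19),('wide',(265,192),19),('green',(460,220),30),('blue',(457,254),30)]: print(n,cast(c,u,z)[0].round())
s=r.sense(); print(R.from_euler('xyz',s['tcp_rot']).as_matrix().round(3))
E
```

```text
pulley [623. -77.  25.]
rest [ 627. -186.   30.]
tail [ 619. -314.   40.]
chuck [ 434. -310.   30.]
loupe [435. -53.  34.]
poiser [ 433. -196.   15.]
bigR [605. 194.  19.]
smR [602. 107.  19.]
narrow [519. 196.  19.]
wide [517. 110.  19.]
green [ 442. -401.   30.]
blue [ 355. -389.   30.]
[[-0.899  0.437 -0.001]
 [ 0.437  0.899 -0.001]
 [-0.    -0.001 -1.   ]]
```

View pics/crop0.png

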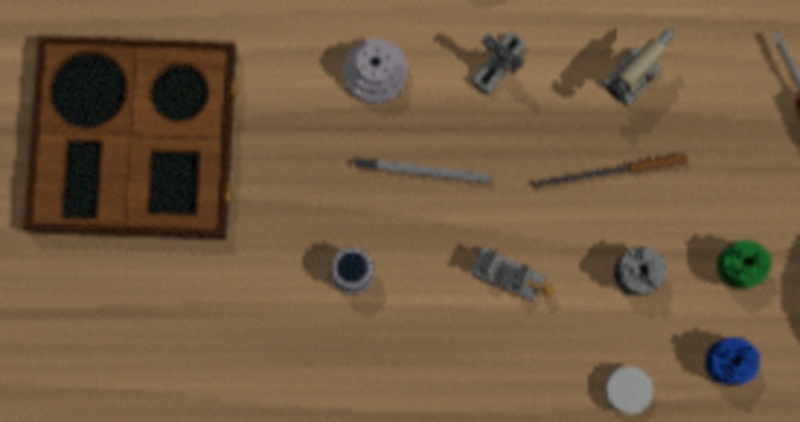

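The crop confirms it: the steel chuck with jaws is the grey one at crop (641,271). The loupe has a dark lens (352,269), the poiser has a brass screw (512,275), and the T-rest is at (500,60). Next I'll fly to an overview with the wrist camera, which is sharper.

```bash
python3 -m jog '[[[0,0,-0.1133],[0,-0.04,0],1],[[0,0,-0.1133],[0,-0.04,0],1],[[0,0,-0.1133],[0,-0.04,0],1],[[0,0,-0.1133],[0,-0.04,0],1],[[0,0,0],[-0.025,-0.042,-0.005],1],[[0,0,0],[-0.025,-0.042,-0.005],1],[[0,0,0],[-0.025,-0.042,-0.005],1],[[0,0,0],[-0.025,-0.042,-0.005],1],[[0,0,0],[-0.025,-0.042,-0.005],1],[[0,0,0],[-0.025,-0.042,-0.005],1],[[0,0,0],[-0.025,-0.042,-0.005],1],[[0,0,0],[-0.025,-0.042,-0.005],1]]'
python3 -m jog '[[[0,0,0],[-0.025,-0.042,-0.002],1],[[0,0,0],[-0.025,-0.042,-0.002],1],[[0,0,0],[-0.025,-0.042,-0.002],1],[[0,0,0],[0,0,0],1],[[0,0,0],[0,0,0],1]]'
python3 - <<'E'
from h import *
s,im,c=snap('w1'); print(s['eef_pos'],s['tcp_rot'],s['clock'])
E
```

```text
clock: 1.3
eef_pos: [429.8, 71.7, 296.6]
tcp_rot: [3.141, 0.0, -3.141]
contact_force: [0.4, 1.2, 0.0]
opening: 0.996
grasp_force: 0.0
clock: 1.8
eef_pos: [504.2, -53.2, 301.7]
tcp_rot: [3.141, -0.001, 3.139]
contact_force: [-0.1, 0.1, -1.1]
opening: 1.001
grasp_force: 0.0
[504.21557663 -53.2169459  301.69581427] [ 3.14123014e+00 -1.29473607e-03  3.13947716e+00] 1.8
```

View pics/w1.png

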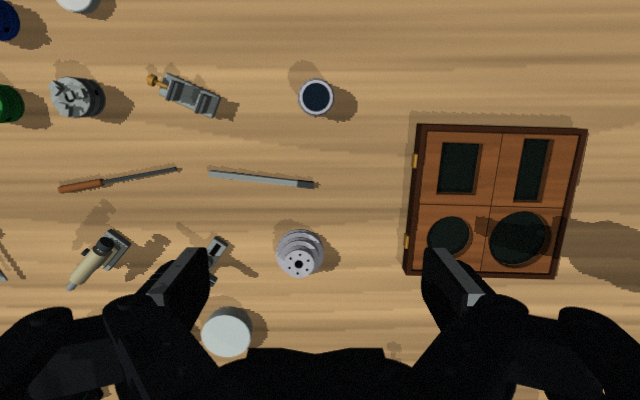

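The wrist view shows the pulley with its hub hole at (299,264), the wide pocket at (459,168), narrow (532,170), small round (448,240) and large round (519,238). The case corners are at about (420,124), (587,129), (554,278) and (404,275).

Run:
```python
from h import *
im=cv2.imread('pics/w1.png'); s=r.sense(); c=cam('wrist',s)
q=cast(c,[(420,124),(587,129),(554,278),(404,275)],21); print(q.round(1),q.mean(0),[np.linalg.norm(q[i]-q[i-1]).round(1) for i in range(4)])
hsv=cv2.cvtColor(im,cv2.COLOR_BGR2HSV); cen={}
for n,u in dict(wide=(459,168),narrow=(532,170),small=(448,235),big=(515,235)).items():
    print(n,im[u[1],u[0]],end=' ')
    m=((im[:,:,2]<im[:,:,1]+6)&(hsv[:,:,2]<75)).astype(np.uint8)
    m[285:]=0
    k,l=cv2.connectedComponents(m); b=(l==l[u[1],u[0]]).astype(np.uint8)
    ct=max(cv2.findContours(b,0,1)[0],key=cv2.contourArea)[:,0]
    for z in (19,):
        P=cast(c,ct,z)[:,:2].astype(np.float32); rc=cv2.minAreaRect(P); print(z,np.round(rc[0],1),np.round(rc[1],1),round(rc[2],1), ct.min(0),ct.max(0))
t=cam('top'); 
for nm,cc,uv,z in [('hole w',c,(299,264),38),('hole top',t,(205+376*275/800,130+62*145/422),38),('case top',t,[(205+x*275/800,130+y*145/422) for x,y in [(38,37),(235,44),(225,237),(25,230)]],21)]:
    P=cast(cc,uv,z); print(nm,P.round(1),P.mean(0).round(1))
```

```text
[[464.8  65.1  21. ]
 [470.9 250.2  21. ]
 [653.4 245.2  21. ]
 [649.3  59.   21. ]] [559.59846894 154.87620794  21.        ] [np.float64(184.5), np.float64(185.2), np.float64(182.5), np.float64(186.2)]
wide [19 20 14] 19 [514.5 112.2] [41.  56.7] 88.3 [437 143] [478 192]
narrow [19 26 17] 19 [517.1 196.3] [26.7 70.6] 88.0 [514 139] [548 199]
small [20 24 18] 19 [618.5 122.3] [81.8 88.7] 90.0 [421 217] [486 284]
big [10 12 12] 19 [601.  193.6] [66.7 65.8] 7.6 [490 211] [545 263]
hole w [[625.8 -70.5  38. ]] [625.8 -70.5  38. ]
hole top [[624.2 -74.4  38. ]] [624.2 -74.4  38. ]
case top [[652.2 241.2  21. ]
 [645.9  56.9  21. ]
 [464.3  62.7  21. ]
 [470.1 245.3  21. ]] [558.1 151.5  21. ]
```

```bash
python3 -m jog '[[[0,0,0],[-0.0201,-0.0032,0.032],1],[[0,0,0],[-0.0201,-0.0032,0.032],1],[[0,0,0],[-0.0201,-0.0032,0.032],1],[[0,0,0],[-0.0201,-0.0032,0.032],1],[[0,0,0],[-0.0201,-0.0032,0.032],1],[[0,0,0],[-0.0201,-0.0032,0.032],1],[[0,0,0],[0,0,0.015],1],[[0,0,0],[0,0,0.015],1],[[0,0,0],[0,0,0.015],1],[[0,0,0],[0,0,0.0155],1],[[0,0,0],[0,0,0],1],[[0,0,0],[0,0,0],1]]'
python3 -m jog '[[[0,0,0],[0,0,0],-0.5],[[0,0,0],[0,0,0],-0.5],[[0,0,0],[0,0,0],-0.5],[[0,0,0],[0,0,0],-0.5],[[0,0,0],[0,0,0],-0.5],[[0,0,0],[0,0,0],-0.5],[[0,0,0],[0,0,0],-0.5],[[0,0,0],[0,0,0],-0.5]]' 45
```

```text
clock: 3.05
eef_pos: [624.8, -71.4, 50.0]
tcp_rot: [3.142, -0.0, -3.141]
contact_force: [-0.7, 0.4, 1.2]
opening: 1.005
grasp_force: 0.0
clock: 3.85
eef_pos: [625.3, -71.6, 50.7]
tcp_rot: [-3.141, 0.001, -3.141]
contact_force: [-1.5, -0.5, 5.8]
opening: 0.395
grasp_force: 44.1
```

Gripped: opening 0.395 is about 34–36 mm, with 44 N. I'll lift and carry it to above the large round pocket.

```bash
python3 -m jog '[[[0,0,0],[0,0,-0.02],-0.5],[[0,0,0],[0,0,-0.03],-0.5],[[0,0,0],[0,0,-0.03],-0.5],[[0,0,0],[0.0032,0.038,0],-0.5],[[0,0,0],[0.0032,0.038,0],-0.5],[[0,0,0],[0.0032,0.038,0],-0.5],[[0,0,0],[0.0032,0.038,0],-0.5],[[0,0,0],[0.0032,0.038,0],-0.5],[[0,0,0],[0.0032,0.038,0],-0.5],[[0,0,0],[0.0032,0.038,0],-0.5],[[0,0,0],[0,0,0],-0.5],[[0,0,0],[0,0,0],-0.5]]'
python3 - <<'E'
from h import *
s,im,c=snap('w2'); print(s['eef_pos'],s['grasp_force'],s['opening'])
E
```

```text
clock: 5.05
eef_pos: [602.0, 195.2, 129.6]
tcp_rot: [-3.141, -0.0, -3.139]
contact_force: [-0.1, -1.2, -1.1]
opening: 0.399
grasp_force: 45.3
[602.02231387 195.20886511 129.64387591] 45.29758930206299 0.3987345672310147
```

View pics/w2.png

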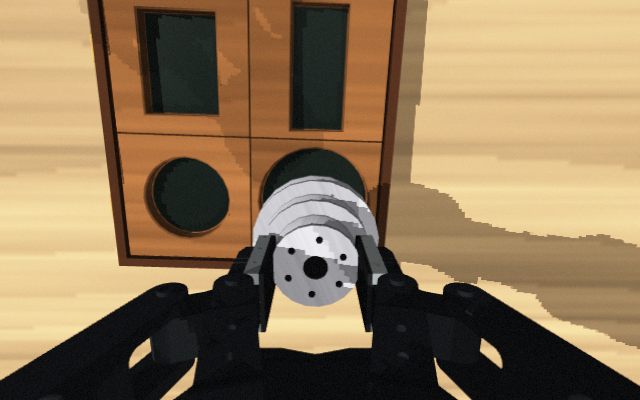

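The pulley is held upright, hub hole at (316,267). The insert cross-joint (case centre) is at about (249,137), the wide pocket at (180,62), the narrow at (320,67) and the small round at (190,197).

Run:
```python
from h import *
s=r.sense(); c=cam('wrist',s)
print('hole',cast(c,(316,267),s['eef_pos'][2]-12.7).round(1), s['eef_pos'].round(1))
q=cast(c,[(249,137),(117,132),(250,0),(382,143),(249,259)],19).round(1);print('cross',q)
im=cv2.imread('pics/w2.png')
def edge(n,uv): print(n,cast(c,uv,19).round(1).tolist(),cast(c,uv,19).mean(0).round(1))
edge('wide',[(134,9),(214,12),(218,114),(146,113)])
edge('narrow',[(294,2),(350,4),(344,131),(290,128)])
edge('big L/R',[(262,195),(367,195)])
edge('small l,t,r,b',[(145,198),(190,154),(231,200),(193,238)])
```

```text
hole [[602.9 195.4 116.9]] [602.1 194.3 129.6]
cross [[560.4 152.6  19. ]
 [557.3  68.5  19. ]
 [481.2 157.   19. ]
 [564.2 238.2  19. ]
 [645.7 148.5  19. ]]
wide [[486.1, 88.9, 19.0], [487.6, 135.6, 19.0], [546.0, 133.7, 19.0], [545.5, 88.4, 19.0]] [516.3 111.6  19. ]
narrow [[482.2, 182.7, 19.0], [483.2, 215.4, 19.0], [556.5, 213.5, 19.0], [554.7, 179.0, 19.0]] [519.2 197.6  19. ]
big L/R [[599.0, 159.4, 19.0], [599.0, 229.9, 19.0]] [599.  194.6  19. ]
small l,t,r,b [[601.1, 80.9, 19.0], [571.4, 113.7, 19.0], [602.5, 138.4, 19.0], [629.8, 110.5, 19.0]] [601.2 110.9  19. ]
```

```bash
python3 -m jog '[[[0,0,0],[-0.002,-0.0005,0.02],-0.5],[[0,0,0],[0,0,0.025],-0.5],[[0,0,0],[0,0,0.013],-0.5],[[0,0,0],[0,0,0.005],-0.5],[[0,0,0],[0,0,0.003],-0.5],[[0,0,0],[0,0,0.0015],-0.5],[[0,0,0],[0,0,0],-0.5],[[0,0,0],[0,0,0],-0.5]]'
```

```text
clock: 5.9
eef_pos: [604.9, 194.2, 63.0]
tcp_rot: [3.141, 0.001, -3.141]
contact_force: [-0.3, -0.5, -1.4]
opening: 0.398
grasp_force: 45.3
```

```bash
python3 -m jog '[[[0,0,0],[0,0,0.0015],-0.5],[[0,0,0],[0,0,0.001],-0.5],[[0,0,0],[0,0,0.0007],-0.5],[[0,0,0],[0,0,0],-0.5],[[0,0,0],[0,0,0],-0.5]]'
```

```text
clock: 6.4
eef_pos: [604.5, 194.2, 59.7]
tcp_rot: [3.141, 0.0, -3.141]
contact_force: [-1.8, -0.7, 6.0]
opening: 0.398
grasp_force: 46.1
```

Set down with light contact of 6 N. I'll release, rise, and head for the chuck.

```bash
python3 -m jog '[[[0,0,0],[0,0,0],0.1],[[0,0,0],[0,0,0],0.1],[[0,0,0],[0,0,0],0.1],[[0,0,0],[0,0,0],0.1],[[0,0,0],[0,0,-0.01],0.1],[[0,0,0],[0,0,-0.03],0.1],[[0,0,0],[0,0,-0.04],0.4],[[0,0,0],[0,0,-0.04],0.4]]'
python3 - <<'E'
from h import *
s,im,c=snap('w3')
E
python3 -m jog '[[[0,0,0],[0.0155,-0.0456,0],0.4],[[0,0,0],[0.0155,-0.0456,0],0.4],[[0,0,0],[0.0155,-0.0456,0],0.4],[[0,0,0],[0.0155,-0.0456,0],0.4],[[0,0,0],[0.0155,-0.0456,0],0.4],[[0,0,0],[0.0155,-0.0456,0],0.4],[[0,0,0],[0.0155,-0.0456,0],0.4],[[0,0,0],[0.0155,-0.0456,0],0.4],[[0,0,0],[0.0155,-0.0456,0],0.4],[[0,0,0],[0.0155,-0.0456,0],0.4],[[0,0,0],[0.0155,-0.0456,0],0.4],[[0,0,0],[0,0,0],0.4]]'
python3 -m jog '[[[0,0,0],[0,0,0],0.4],[[0,0,0],[0,0,0],0.4]]'
python3 - <<'E'
from h import *
a=cv2.imread('pics/w3.png')
s,im,c=snap('w4'); print(s['eef_pos'],s['tcp_rot'],s['clock'])
cv2.imwrite('pics/w34.png',cv2.resize(np.hstack([a[100:400,100:500],im[0:300,120:520]]),(800,300)))
E
```

```text
clock: 7.2
eef_pos: [604.1, 193.9, 180.7]
tcp_rot: [-3.141, -0.001, -3.141]
contact_force: [0.8, 0.1, 0.5]
opening: 0.701
grasp_force: 0.0
clock: 8.45
eef_pos: [432.8, -312.5, 179.9]
tcp_rot: [-3.139, 0.001, 3.138]
contact_force: [0.6, 0.3, 0.0]
opening: 0.697
grasp_force: 0.0
clock: 8.65
eef_pos: [434.2, -306.8, 179.2]
tcp_rot: [3.141, 0.0, -3.141]
contact_force: [0.1, 1.2, 0.1]
opening: 0.7
grasp_force: 0.0
[ 434.23514462 -306.84812168  179.24403673] [ 3.14122230e+00  4.30025206e-05 -3.14100148e+00] 8.65
```

View pics/w34.png

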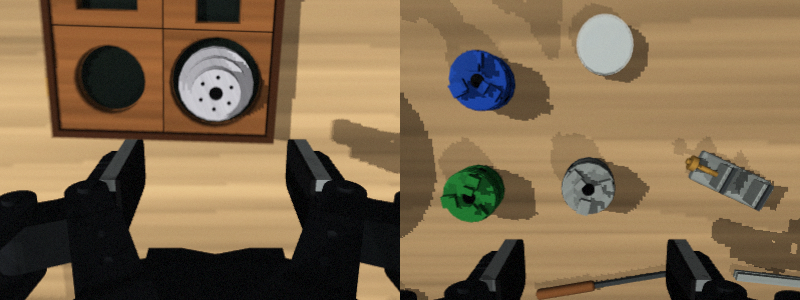

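The pulley sits level in its pocket. The grey chuck's bore is at about (308,190) in the wrist frame; green (193+…), blue and white are neighbours that stay.

Run:
```python
from h import *
s=r.sense(); c=cam('wrist',s); im=cv2.imread('pics/w4.png')
print(cast(c,(308,190),30).round(1), cast(cam('top'),(205+641*275/800,130+271*145/422),30).round(1))
hsv=cv2.cvtColor(im,cv2.COLOR_BGR2HSV); m=((hsv[:,:,1]<40)).astype(np.uint8); m[245:]=0
k,l=cv2.connectedComponents(m); b=(l==l[200,300]).astype(np.uint8); ct=max(cv2.findContours(b,0,1)[0],key=cv2.contourArea)[:,0]
for z in (0,30):
  P=cast(c,ct,z)[:,:2].astype(np.float32); print(z,cv2.minEnclosingCircle(P),P.min(0),P.max(0))
print(cast(c,[(687,160-0)],10), s['eef_pos'])
```

```text
[[ 437.7 -311.2   30. ]] [[ 433.9 -311.3   30. ]]
0 ((442.6358642578125, -311.66204833984375), 25.673723220825195) [ 417.3122  -334.44266] [ 468.1452  -289.21085]
30 ((435.2624816894531, -311.0848388671875), 23.08824348449707) [ 412.48904 -331.57132] [ 458.2028  -290.89468]
[[417.45382074  -2.91783321  10.        ]] [ 434.42066706 -306.53760254  179.21452001]
```

```bash
python3 -m jog '[[[0,0,0],[-0.002,-0.0045,0.02],0.4],[[0,0,0],[0,0,0.035],0.4],[[0,0,0],[0,0,0.035],0.4],[[0,0,0],[0,0,0.025],0.4],[[0,0,0],[0,0,0.015],0.4],[[0,0,0],[0,0,0.013],0.4],[[0,0,0],[0,0,0],0.4],[[0,0,0],[0,0,0],0.4]]'
python3 -m jog '[[[0,0,0],[0,0,0],-0.4],[[0,0,0],[0,0,0],-0.4],[[0,0,0],[0,0,0],-0.4],[[0,0,0],[0,0,0],-0.4],[[0,0,0],[0,0,0],-0.4],[[0,0,0],[0,0,0],-0.4],[[0,0,0],[0,0,0],-0.4]]' 60
```

```text
clock: 9.5
eef_pos: [436.6, -311.7, 36.4]
tcp_rot: [-3.141, 0.0, -3.14]
contact_force: [-0.1, 0.1, 0.4]
opening: 0.704
grasp_force: 0.0
clock: 10.2
eef_pos: [436.8, -312.5, 37.5]
tcp_rot: [-3.141, 0.002, -3.141]
contact_force: [-0.6, 2.1, 6.6]
opening: 0.466
grasp_force: 59.6
```

```bash
python3 -m jog '[[[0,0,0],[0,0,-0.02],-0.4],[[0,0,0],[0,0,-0.03],-0.4],[[0,0,0],[0,0,-0.03],-0.4],[[0,0,0],[-0.0164,0.0422,0],-0.4],[[0,0,0],[-0.0164,0.0422,0],-0.4],[[0,0,0],[-0.0164,0.0422,0],-0.4],[[0,0,0],[-0.0164,0.0422,0],-0.4],[[0,0,0],[-0.0164,0.0422,0],-0.4],[[0,0,0],[-0.0164,0.0422,0],-0.4],[[0,0,0],[-0.0164,0.0422,0],-0.4],[[0,0,0],[-0.0164,0.0422,0],-0.4]]'
python3 -m jog '[[[0,0,0],[-0.0164,0.0422,0],-0.4],[[0,0,0],[-0.0164,0.0422,0],-0.4],[[0,0,0],[0,0,0],-0.4],[[0,0,0],[0,0,0],-0.4]]'
python3 - <<'E'
from h import *
s,im,c=snap('w5'); print(s['eef_pos'],s['grasp_force'],s['opening'])
E
```

```text
clock: 11.3
eef_pos: [567.7, 27.4, 116.9]
tcp_rot: [-3.142, 0.001, -3.141]
contact_force: [0.7, -0.2, -2.0]
opening: 0.469
grasp_force: 61.3
clock: 11.7
eef_pos: [600.0, 111.0, 116.5]
tcp_rot: [-3.142, 0.0, -3.139]
contact_force: [-0.2, 0.0, -1.4]
opening: 0.466
grasp_force: 61.3
[599.97625953 110.98630554 116.46544604] 61.31422162055969 0.4659709010693805
```

View pics/w5.png

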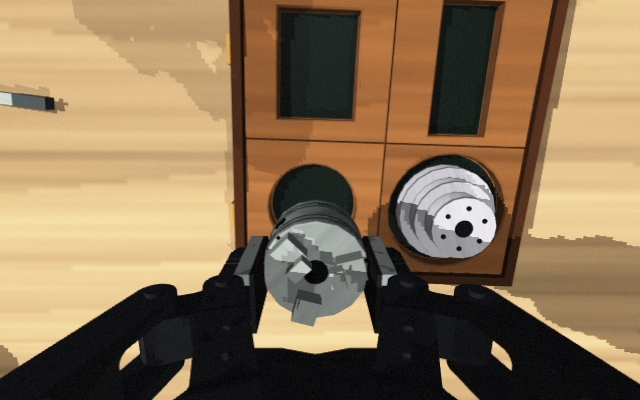

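The chuck is held upright over its pocket (pocket edges at columns 273–355, aligned with the tool). Lowering.

```bash
python3 -m jog '[[[0,0,0],[-0.001,-0.0005,0.02],-0.4],[[0,0,0],[0,0,0.025],-0.4],[[0,0,0],[0,0,0.015],-0.4],[[0,0,0],[0,0,0.005],-0.4],[[0,0,0],[0,0,0.002],-0.4],[[0,0,0],[0,0,0],-0.4],[[0,0,0],[0,0,0],-0.4]]'
python3 -m jog '[[[0,0,0],[0,0,0.0012],-0.4],[[0,0,0],[0,0,0.001],-0.4],[[0,0,0],[0,0,0],-0.4],[[0,0,0],[0,0,0],-0.4]]'
```

```text
clock: 12.45
eef_pos: [601.6, 109.4, 50.0]
tcp_rot: [3.141, 0.001, -3.141]
contact_force: [-0.6, 0.2, -2.3]
opening: 0.466
grasp_force: 61.3
clock: 12.85
eef_pos: [600.9, 109.5, 46.9]
tcp_rot: [3.142, -0.0, -3.141]
contact_force: [-0.6, -0.1, -1.7]
opening: 0.463
grasp_force: 61.3
```

```bash
python3 -m jog '[[[0,0,0],[0,0,0.0008],-0.4],[[0,0,0],[0,0,0.0006],-0.4],[[0,0,0],[0,0,0],-0.4],[[0,0,0],[0,0,0],-0.4]]'
```

```text
clock: 13.25
eef_pos: [601.1, 109.5, 46.5]
tcp_rot: [3.142, 0.0, -3.141]
contact_force: [-4.9, -0.4, 10.3]
opening: 0.471
grasp_force: 62.7
```

```bash
python3 -m jog '[[[0,0,0],[0,0,0],0.2],[[0,0,0],[0,0,0],0.2],[[0,0,0],[0,0,0],0.2],[[0,0,0],[0,0,0],0.2],[[0,0,0],[0,0,-0.01],0.2],[[0,0,0],[0,0,-0.03],0.2],[[0,0,0],[0,0,-0.045],0.4],[[0,0,0],[0,0,-0.048],0.4]]'
python3 - <<'E'
from h import *
s,im,c=snap('w6')
E
python3 -m jog '[[[0,0,0],[-0.0024,-0.045,0],0.4],[[0,0,0],[-0.0024,-0.045,0],0.4],[[0,0,0],[-0.0024,-0.045,0],0.4],[[0,0,0],[-0.0024,-0.045,0],0.4],[[0,0,0],[-0.0024,-0.045,0],0.4],[[0,0,0],[-0.0024,-0.045,0],0.4],[[0,0,0],[-0.0024,-0.045,0],0.4],[[0,0,0],[-0.0024,-0.045,0],0.4],[[0,0,0],[0,0,0],0.4],[[0,0,0],[0,0,0],0.4],[[0,0,0],[0,0,0],0.4]]'
python3 - <<'E'
from h import *
a=cv2.imread('pics/w6.png')
s,im,c=snap('w7'); print(s['eef_pos'],s['tcp_rot'],s['clock'])
cv2.imwrite('pics/w67.png',np.vstack([np.hstack([a[100:400:2,100:500:2],np.zeros((150,440,3),np.uint8)]),im]))
E
```

```text
clock: 14.05
eef_pos: [600.2, 109.3, 179.8]
tcp_rot: [-3.141, -0.002, -3.141]
contact_force: [1.1, 0.5, 0.7]
opening: 0.701
grasp_force: 0.0
clock: 15.2
eef_pos: [620.1, -249.5, 178.5]
tcp_rot: [3.141, -0.0, -3.141]
contact_force: [-0.7, 0.4, -1.0]
opening: 0.703
grasp_force: 0.0
[ 620.09311593 -249.54681424  178.52930967] [ 3.14107518e+00 -3.42870912e-04 -3.14089209e+00] 15.2
```

View pics/w67.png

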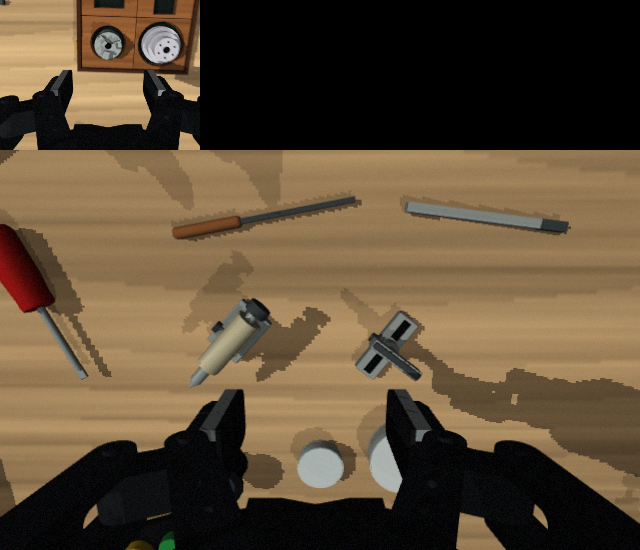

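Chuck and pulley are both seated. The tailstock's spindle tip is at (193,234) and its knob at about (258,160). The T-rest's blade runs (375,187)–(418,227) and its foot (365,222)–(413,165). I'll enlarge both for accuracy.

Run:
```python
from h import *
im=cv2.imread('pics/w7.png'); s=r.sense(); c=cam('wrist',s)
f=lambda x,y:cv2.resize(im[y:y+100,x:x+100],(400,400),interpolation=cv2.INTER_CUBIC)
cv2.imwrite('pics/z7.png',np.hstack([f(180,143),f(340,150)]))
hsv=cv2.cvtColor(im,cv2.COLOR_BGR2HSV)
print(im[200,225],im[185,235],im[100,300])
```

```text
[118 146 151] [127 160 166] [ 82 119 145]
```

View pics/z7.png

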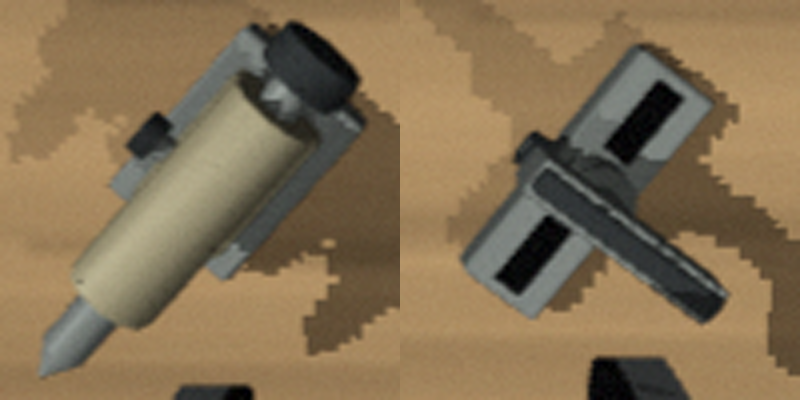

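Run:
```python
from h import *
s=r.sense(); c=cam('wrist',s)
L=lambda p:[(180+x/4,143+y/4) for x,y in p]; Q=lambda p:[(340+(x-400)/4,150+y/4) for x,y in p]
a=cast(c,L([(112,303),(277,112),(40,375)]),47); print('tail',a.round(1),a[:2].mean(0).round(1),'len',np.linalg.norm(a[1]-a[0]),'yaw +x(knob)',np.arctan2(*(a[1]-a[0])[1::-1]), 'tip from c',np.linalg.norm(a[2]-a[:2].mean(0)))
e=cast(c,L([(75,280),(150,325)]),47); print('diam',np.linalg.norm(e[0]-e[1]))
b=cast(c,Q([(540,178),(714,300)]),48); print('blade',b.round(1),b.mean(0),np.linalg.norm(b[0]-b[1]),'dir',np.arctan2(*(b[1]-b[0])[1::-1]))
f=cast(c,Q([(640,47),(712,103),(536,305),(465,252)]),10); print('foot',f.round(1),f.mean(0),[np.linalg.norm(f[i]-f[i-1]).round(1) for i in range(4)],'xdir',np.arctan2(*((f[0]+f[1]-f[2]-f[3]))[1::-1]))
```

```text
tail [[ 641.1 -328.1   47. ]
 [ 604.9 -295.7   47. ]
 [ 655.4 -342.8   47. ]] [ 623.  -311.9   47. ] len 48.59301286823516 yaw +x(knob) 2.411351763627618 tip from c 44.77597720165766
diam 15.932712543614747
blade [[ 622.1 -204.7   48. ]
 [ 645.6 -171.2   48. ]] [ 633.82429381 -187.92182508   48.        ] 40.92641176442011 dir 0.9578430370820978
foot [[ 604.4 -178.7   10. ]
 [ 616.1 -163.1   10. ]
 [ 660.5 -197.6   10. ]
 [ 648.6 -213.2   10. ]] [ 632.41805351 -188.14282809   10.        ] [np.float64(56.0), np.float64(19.5), np.float64(56.2), np.float64(19.7)] xdir 2.479491624265668
```

Everything agrees: barrel length 48.6 mm, tip at 44.8 mm, foot 56x20 mm, and blade and foot centres within 1.5 mm. Tailstock next, at (623,-312) with tool yaw 2.41.

```bash
python3 -m jog '[[[0,0,0.146],[0,0,0],0.2],[[0,0,0.146],[0,0,0],0.2],[[0,0,0.146],[0,0,0],0.2],[[0,0,0.146],[0,0,0],0.2],[[0,0,0.146],[0,0,0],0.2],[[0,0,0],[-0.022,-0.0223,0],0.2],[[0,0,0],[-0.022,-0.0223,0],0.2],[[0,0,0],[0,0,0.02],0.2],[[0,0,0],[0,0,0.03],0.2],[[0,0,0],[0,0,0.02],0.2],[[0,0,0],[0,0,0],0.2],[[0,0,0],[0,0,0],0.2]]'
python3 - <<'E'
from h import *
s,im,c=snap('w8'); print(s['eef_pos'].round(1),s['tcp_rot'].round(3),s['clock']); print(proj(c,[[623,-312,56],[623,-312,0]]).round())
E
```

```text
clock: 16.45
eef_pos: [623.7, -312.0, 108.9]
tcp_rot: [-3.142, -0.0, 2.413]
contact_force: [-0.8, -0.7, -0.7]
opening: 0.596
grasp_force: 0.0
[ 623.7 -312.   108.9] [-3.142 -0.     2.413] 16.45
[[313. 230.]
 [313. 200.]]
```

View pics/w8.png

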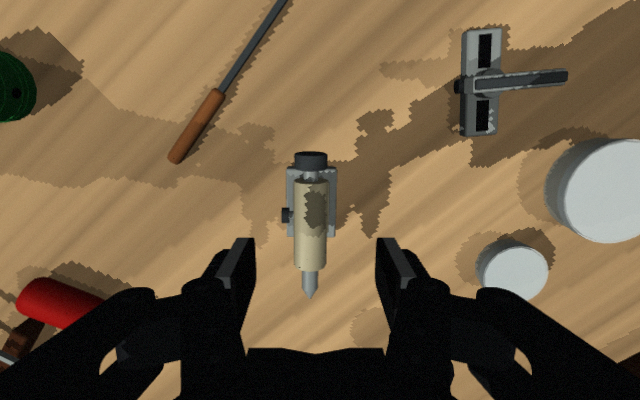

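The barrel at (311,225) is centred and aligned between the jaws. Descend and grip.

```bash
python3 -m jog '[[[0,0,0],[0,-0.001,0.02],0.2],[[0,0,0],[0,0,0.02],0.2],[[0,0,0],[0,0,0.0155],0.2],[[0,0,0],[0,0,0],0.2],[[0,0,0],[0,0,0],-0.8],[[0,0,0],[0,0,0],-0.8],[[0,0,0],[0,0,0],-0.8],[[0,0,0],[0,0,0],-0.8],[[0,0,0],[0,0,0],-0.8],[[0,0,0],[0,0,0],-0.8],[[0,0,0],[0,0,0],-0.8],[[0,0,0],[0,0,0],-0.8]]' 70
```

```text
clock: 17.7
eef_pos: [623.5, -314.4, 54.5]
tcp_rot: [3.141, 0.002, 2.412]
contact_force: [-0.8, 0.5, 6.1]
opening: 0.185
grasp_force: 68.3
```

```bash
python3 -m jog '[[[0,0,0],[0,0,-0.02],-0.8],[[0,0,0],[0,0,-0.03],-0.8],[[0,0,0],[0,0,-0.035],-0.8],[[0,0,-0.138],[0,0,0],-0.8],[[0,0,-0.138],[0,0,0],-0.8],[[0,0,-0.138],[0,0,0],-0.8],[[0,0,-0.138],[0,0,0],-0.8],[[0,0,-0.138],[0,0,0],-0.8],[[0,0,0],[0.0123,0.0421,0],-0.8],[[0,0,0],[0.0123,0.0421,0],-0.8],[[0,0,0],[0.0123,0.0421,0],-0.8],[[0,0,0],[0.0123,0.0421,0],-0.8]]'
python3 -m jog '[[[0,0,0],[0.0123,0.0421,0],-0.8],[[0,0,0],[0.0123,0.0421,0],-0.8],[[0,0,0],[0.0123,0.0421,0],-0.8],[[0,0,0],[0.0123,0.0421,0],-0.8],[[0,0,0],[0.0123,0.0421,0],-0.8],[[0,0,0],[0.0123,0.0421,0],-0.8],[[0,0,0],[0,0,0],-0.8],[[0,0,0],[0,0,0],-0.8]]'
python3 - <<'E'
from h import *
s,im,c=snap('w9'); print(s['eef_pos'].round(1),s['tcp_rot'].round(3),s['grasp_force'])
E
```

```text
clock: 18.9
eef_pos: [579.4, -142.2, 138.0]
tcp_rot: [3.141, -0.0, 3.101]
contact_force: [1.2, 0.5, -1.4]
opening: 0.186
grasp_force: 68.9
clock: 19.7
eef_pos: [516.2, 112.6, 138.2]
tcp_rot: [-3.141, 0.0, 3.105]
contact_force: [0.6, -0.2, -1.3]
opening: 0.187
grasp_force: 69.1
[516.2 112.6 138.2] [-3.141  0.     3.105] 69.08544659614563
```

View pics/w9.png

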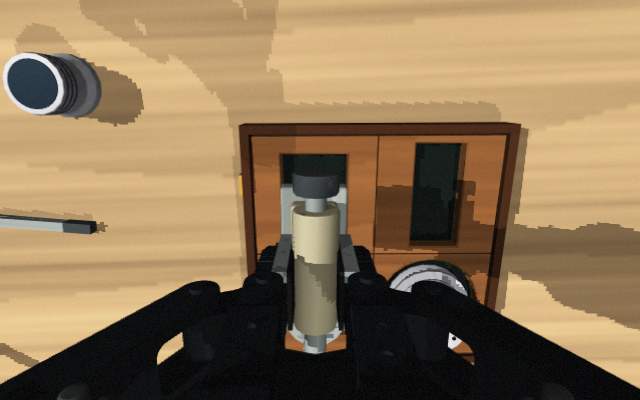

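The tailstock is held level over its pocket (columns 281–347, far edge at row 154); barrel ends are at about (316,205) and (316,335). Checking the offsets before lowering.

Run:
```python
from h import *
s=r.sense(); c=cam('wrist',s); z=s['eef_pos'][2]
a=cast(c,[(316,206),(316,335)],z-6.7+0); print(a.round(1),a.mean(0).round(1),s['eef_pos'])
f=cast(c,[(281,186),(350,186)],z-53.7+10); print('foot near top',f.round(1))
print('pocket top edge',cast(c,[(281,154),(348,154)],19).round(1)); print('cross',cast(c,(375,251),19).round(1))
```

```text
[[489.6 113.8 131.4]
 [544.7 111.7 131.4]] [517.2 112.7 131.4] [516.49773797 111.66153773 138.13561576]
foot near top [[490.3  97.4  94.4]
 [491.6 129.9  94.4]]
pocket top edge [[486.2  90.6  19. ]
 [487.9 135.8  19. ]]
cross [[559.5 154.3  19. ]]
```

```bash
python3 -m jog '[[[0,0,0],[-0.0015,0.0005,0.02],-0.8],[[0,0,0],[0,0,0.03],-0.8],[[0,0,0],[0,0,0.015],-0.8],[[0,0,0],[0,0,0.005],-0.8],[[0,0,0],[0,0,0.002],-0.8],[[0,0,0],[0,0,0],-0.8],[[0,0,0],[0,0,0],-0.8]]'
python3 -m jog '[[[0,0,0],[0,0,0.001],-0.8],[[0,0,0],[0,0,0.0008],-0.8],[[0,0,0],[0,0,0],-0.8],[[0,0,0],[0,0,0],-0.8]]'
```

```text
clock: 20.45
eef_pos: [518.8, 112.0, 66.9]
tcp_rot: [3.141, 0.002, 3.102]
contact_force: [0.4, -0.1, -1.8]
opening: 0.184
grasp_force: 69.1
clock: 20.85
eef_pos: [518.0, 112.2, 64.3]
tcp_rot: [3.142, 0.0, 3.102]
contact_force: [-0.0, 0.4, -1.8]
opening: 0.185
grasp_force: 69.1
```

```bash
python3 -m jog '[[[0,0,0],[0,0,0.001],-0.8],[[0,0,0],[0,0,0.0006],-0.8],[[0,0,0],[0,0,0],-0.8],[[0,0,0],[0,0,0],-0.8]]'
```

```text
clock: 21.25
eef_pos: [518.2, 112.1, 63.4]
tcp_rot: [-3.142, 0.0, 3.102]
contact_force: [-3.2, -0.6, 9.7]
opening: 0.186
grasp_force: 70.6
```

```bash
python3 -m jog '[[[0,0,0],[0,0,0],-0.1],[[0,0,0],[0,0,0],-0.1],[[0,0,0],[0,0,0],-0.1],[[0,0,0],[0,0,0],-0.1],[[0,0,0],[0,0,-0.01],-0.1],[[0,0,0],[0,0,-0.03],-0.1],[[0,0,0],[0,0,-0.04],-0.1],[[0,0,0],[0,0,-0.04],-0.1]]'
python3 - <<'E'
from h import *
s,im,c=snap('w10'); print(s['eef_pos'])
E
python3 -m jog '[[[0,0,0],[-0.0181,-0.0422,0],-0.1],[[0,0,0],[-0.0181,-0.0422,0],-0.1],[[0,0,0],[-0.0181,-0.0422,0],-0.1],[[0,0,0],[-0.0181,-0.0422,0],-0.1],[[0,0,0],[-0.0181,-0.0422,0],-0.1],[[0,0,0],[-0.0181,-0.0422,0],-0.1],[[0,0,0],[-0.0181,-0.0422,0],-0.1],[[0,0,-0.1373],[0,0,0],-0.1],[[0,0,-0.1373],[0,0,0],-0.1],[[0,0,-0.1373],[0,0,0],-0.1],[[0,0,-0.1373],[0,0,0],-0.1],[[0,0,-0.1373],[0,0,0],-0.1]]'
python3 -m jog '[[[0,0,-0.1373],[0,0,0],-0.1],[[0,0,-0.1373],[0,0,0],-0.1],[[0,0,0],[0,0,0.03],-0.1],[[0,0,0],[0,0,0.03],-0.1],[[0,0,0],[0,0,0],-0.1],[[0,0,0],[0,0,0],-0.1]]'
python3 - <<'E'
from h import *
a=cv2.imread('pics/w10.png')
s,im,c=snap('w11'); print(s['eef_pos'].round(1),s['tcp_rot'].round(3),s['qpos'].round(2)); print(proj(c,[[633.2,-188,48]]).round())
cv2.imwrite('pics/w1011.png',np.vstack([np.hstack([a[::2,::2],np.zeros((200,320,3),np.uint8)]),im[50:]]))
E
```

```text
clock: 22.05
eef_pos: [517.5, 112.1, 184.2]
tcp_rot: [-3.141, -0.001, 3.102]
contact_force: [1.1, -0.1, -0.5]
opening: 0.451
grasp_force: 0.0
[517.53189808 112.0501017  184.23757517]
clock: 23.3
eef_pos: [632.8, -188.1, 183.0]
tcp_rot: [-3.142, 0.0, -2.489]
contact_force: [-0.7, 0.6, 0.0]
opening: 0.447
grasp_force: 0.0
clock: 23.9
eef_pos: [632.8, -188.0, 122.9]
tcp_rot: [3.141, -0.0, -2.22]
contact_force: [-0.6, -0.5, 0.7]
opening: 0.453
grasp_force: 0.0
[ 632.8 -188.   122.9] [ 3.141 -0.    -2.22 ] [-0.29  0.55  1.65  0.    0.94 -2.78]
[[314. 216.]]
```

View pics/w1011.png

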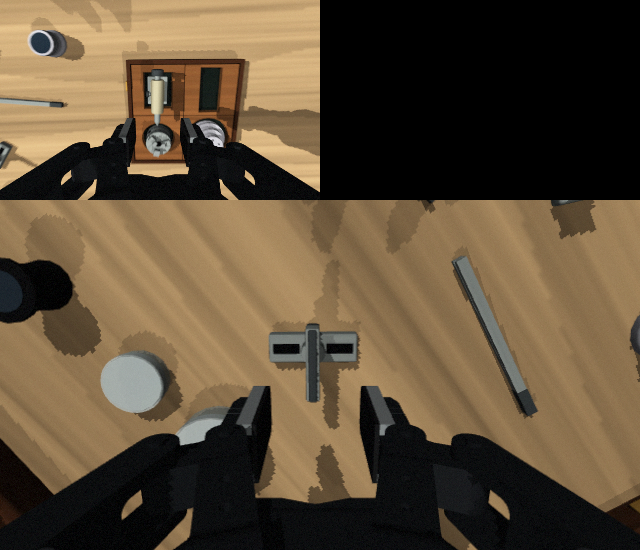

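Tailstock seated (top-left inset). The T-rest blade is vertical at column 312, rows 175–250 of the frame, right between the jaws. Descend and grip.

```bash
python3 -m jog '[[[0,0,0],[0.0005,-0.0005,0.025],-0.1],[[0,0,0],[0,0,0.025],-0.1],[[0,0,0],[0,0,0.0225],-0.1],[[0,0,0],[0,0,0],-0.1],[[0,0,0],[0,0,0],-1],[[0,0,0],[0,0,0],-1],[[0,0,0],[0,0,0],-1],[[0,0,0],[0,0,0],-1],[[0,0,0],[0,0,0],-1],[[0,0,0],[0,0,0],-1],[[0,0,0],[0,0,0],-1]]' 50
```

```text
clock: 25.05
eef_pos: [634.4, -189.1, 52.3]
tcp_rot: [-3.138, 0.001, -2.22]
contact_force: [-0.7, 0.6, 6.8]
opening: 0.08
grasp_force: 50.2
```

```bash
python3 -m jog '[[[0,0,0],[0,0,-0.02],-1],[[0,0,0],[0,0,-0.035],-1],[[0,0,0],[0,0,-0.035],-1],[[0,0,-0.122],[0,0,0],-1],[[0,0,-0.122],[0,0,0],-1],[[0,0,-0.122],[0,0,0],-1],[[0,0,-0.122],[0,0,0],-1],[[0,0,-0.122],[0,0,0],-1],[[0,0,0],[-0.0423,0.0144,0],-1],[[0,0,0],[-0.0423,0.0144,0],-1],[[0,0,0],[-0.0423,0.0144,0],-1],[[0,0,0],[-0.0423,0.0144,0],-1]]'
python3 -m jog '[[[0,0,0],[-0.0423,0.0144,0],-1],[[0,0,0],[-0.0423,0.0144,0],-1],[[0,0,0],[-0.0423,0.0144,0],-1],[[0,0,0],[-0.0423,0.0144,0],-1],[[0,0,0],[-0.0423,0.0144,0],-1],[[0,0,0],[0,0,0],-1],[[0,0,0],[0,0,0],-1]]'
python3 - <<'E'
from h import *
s,im,c=snap('w12'); print(s['eef_pos'].round(1),s['tcp_rot'].round(3),s['grasp_force'])
print(proj(c,[[519.1,197,19],[519.1,197,60],[560,152.8,19]]).round())
E
```

```text
clock: 26.25
eef_pos: [607.4, 50.2, 107.0]
tcp_rot: [-3.132, -0.137, -1.725]
contact_force: [0.4, 0.6, -1.7]
opening: 0.081
grasp_force: 49.0
clock: 26.95
eef_pos: [569.4, 269.1, 78.7]
tcp_rot: [-3.13, -0.136, -1.722]
contact_force: [-1.9, 1.5, 9.5]
opening: 0.081
grasp_force: 59.1
[569.4 269.1  78.7] [-3.13  -0.136 -1.722] 59.14497290505096
[[393.  88.]
 [415.  70.]
 [301.  10.]]
```

View pics/w12.png

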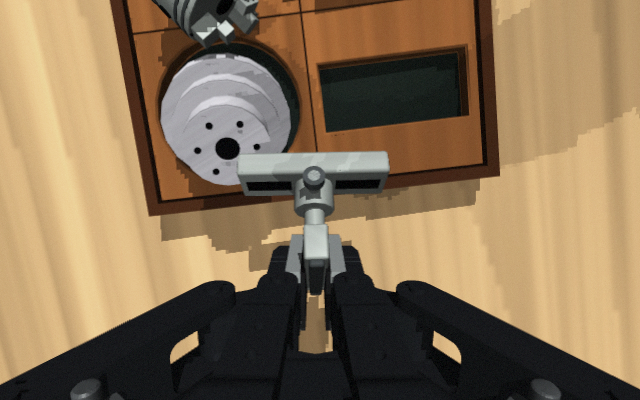

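The tool is tilted (pitch -0.136), lower and rotated short, so the wrist joint probably reached its range. Checking the state before moving on.

Run:
```python
from h import *
s=r.sense(); print({k:np.round(s[k],3) for k in ('qpos','eef_pos','tcp_rot','contact_force','wrist_torque','grasp_force')})
M=R.from_euler('xyz',s['tcp_rot']).as_matrix(); print(M.round(3)); print('up 70mm in tool', (M.T@[0,0,70]).round(1))
print('to level', (R.from_matrix(M).inv()*R.from_euler('xyz',[np.pi,0,s['tcp_rot'][2]])).as_rotvec().round(3))
# foot corners, part x along tool y
for p in ([11,30,51],[11,-30,51],[-11,30,51],[-11,-30,51]): print((M@p+s['eef_pos']).round())
```

```text
{'qpos': array([ 0.496,  0.596,  1.696, -0.144,  0.927, -2.403]), 'eef_pos': array([569.541, 268.446,  78.885]), 'tcp_rot': array([-3.13 , -0.136, -1.723]), 'contact_force': array([0.09 , 0.196, 8.486]), 'wrist_torque': array([-0.318, -0.168, -0.012]), 'grasp_force': np.float64(59.135)}
[[-0.15  -0.989 -0.009]
 [-0.979  0.15  -0.135]
 [ 0.135 -0.012 -0.991]]
up 70mm in tool [  9.5  -0.8 -69.4]
to level [-0.012 -0.136  0.001]
[538. 255.  29.]
[597. 246.  30.]
[541. 277.  27.]
[600. 268.  27.]
```

My planning error: I made the turn before joint 1 had swung, so joint 6 ran into its limit and the path then dipped, possibly brushing parts in the case. I'll lift clear, level the tool, and take a look.

```bash
python3 -m jog '[[[0,0,0],[0.001,0,-0.01],-1],[[0,0,0],[0.004,0,-0.03],-1],[[0,0,0],[0.005,0,-0.04],-1],[[0,0,0],[0.004,0,-0.03],-1],[[0,-0.136,0],[0,0,0],-1],[[0,0,-0.113],[0,0,0],-1],[[0,0,0],[0,0,0],-1],[[0,0,0],[0,0,0],-1]]'
python3 - <<'E'
from h import *
s,im,c=snap('w13'); print(s['eef_pos'].round(1),s['tcp_rot'].round(3),s['qpos'].round(2),s['contact_force'].round(1))
t=r.grab_frame('top')[:,:,::-1]; cv2.imwrite('pics/top13.png',t)
g=cv2.resize(t[130:225,205:360],(620,380),interpolation=cv2.INTER_CUBIC); q=r.grab_frame('scene')[:,:,::-1]; cv2.imwrite('pics/scene13.png',q)
k=cv2.resize(q[140:260,360:500],(233,200)); v=np.zeros((600,640,3),np.uint8); v[:400]=im; v[400:,:233]=k; v[400:,240:566]=cv2.resize(g,(326,200)); cv2.imwrite('pics/m13.png',v)
E
```

```text
clock: 27.8
eef_pos: [567.7, 267.8, 188.2]
tcp_rot: [-3.133, -0.003, -1.613]
contact_force: [-0.6, 0.4, -1.4]
opening: 0.08
grasp_force: 57.2
[567.7 267.8 188.2] [-3.133e+00 -3.000e-03 -1.613e+00] [ 0.44  0.42  1.69 -0.01  1.02 -2.65] [-0.6  0.4 -1.4]
```

View pics/m13.png

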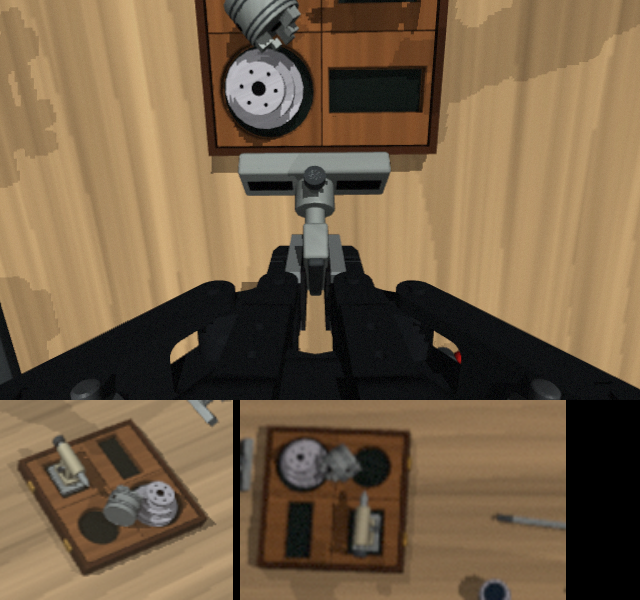

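The chuck was knocked out: it lies on its side against the pulley (wrist frame ~(265,20)). Pulley and tailstock are still in place. The T-rest's foot has swung toward the camera in the grip, front face at rows 153–178. That was my 14th picture, so from here I measure numerically. First, the T-rest's tilt in the grip.

Run:
```python
from h import *
im=cv2.imread('pics/w13.png'); g=cv2.cvtColor(im,cv2.COLOR_BGR2GRAY)
for col in (248,286,346,380): print(col,list(zip(range(146,204,2),g[146:204:2,col])))
p=r.camera_params('wrist'); K,D,_,_=cam('top'); K=np.array([[p['fx'],0,p['cx']],[0,p['fy'],p['cy']],[0,0,1.]]); D=np.array([p['k1'],0,0,0]); M=np.linalg.inv(p['hand_eye'])
for th in np.radians([-10,0,10,20,30,40]):
    o=[]
    for x,h in ((10,0),(10,10),(-10,10),(5,10),(-5,10)):   # part y (toward camera), height
        v=np.array([x,25,42-h,]); 
        X=np.array([v[0]*np.cos(th)+v[2]*np.sin(th),25,8+v[2]*np.cos(th)-v[0]*np.sin(th)])
        o.append(cv2.projectPoints(X.reshape(1,3),M[:3,:3],M[:3,3],K,D)[0].ravel().round().tolist())
    print(round(np.degrees(th)),o)
```

```text
248 [(146, np.uint8(39)), (148, np.uint8(33)), (150, np.uint8(38)), (152, np.uint8(53)), (154, np.uint8(143)), (156, np.uint8(154)), (158, np.uint8(151)), (160, np.uint8(154)), (162, np.uint8(157)), (164, np.uint8(154)), (166, np.uint8(151)), (168, np.uint8(152)), (170, np.uint8(154)), (172, np.uint8(144)), (174, np.uint8(89)), (176, np.uint8(67)), (178, np.uint8(69)), (180, np.uint8(67)), (182, np.uint8(7)), (184, np.uint8(27)), (186, np.uint8(53)), (188, np.uint8(60)), (190, np.uint8(67)), (192, np.uint8(69)), (194, np.uint8(69)), (196, np.uint8(157)), (198, np.uint8(155)), (200, np.uint8(160)), (202, np.uint8(155))]
286 [(146, np.uint8(16)), (148, np.uint8(41)), (150, np.uint8(39)), (152, np.uint8(57)), (154, np.uint8(154)), (156, np.uint8(152)), (158, np.uint8(153)), (160, np.uint8(152)), (162, np.uint8(153)), (164, np.uint8(156)), (166, np.uint8(154)), (168, np.uint8(157)), (170, np.uint8(153)), (172, np.uint8(141)), (174, np.uint8(83)), (176, np.uint8(71)), (178, np.uint8(70)), (180, np.uint8(65)), (182, np.uint8(3)), (184, np.uint8(0)), (186, np.uint8(5)), (188, np.uint8(3)), 
[... 1206 characters left out ...]
), (186, np.uint8(40)), (188, np.uint8(47)), (190, np.uint8(43)), (192, np.uint8(46)), (194, np.uint8(107)), (196, np.uint8(159)), (198, np.uint8(158)), (200, np.uint8(154)), (202, np.uint8(156))]
-10 [[365.0, 226.0], [368.0, 229.0], [367.0, 270.0], [368.0, 239.0], [368.0, 260.0]]
0 [[366.0, 212.0], [369.0, 219.0], [367.0, 258.0], [368.0, 229.0], [368.0, 248.0]]
10 [[367.0, 200.0], [370.0, 209.0], [367.0, 246.0], [369.0, 219.0], [368.0, 237.0]]
20 [[369.0, 188.0], [371.0, 201.0], [368.0, 234.0], [370.0, 210.0], [369.0, 226.0]]
30 [[371.0, 178.0], [373.0, 194.0], [368.0, 224.0], [372.0, 202.0], [369.0, 217.0]]
40 [[373.0, 170.0], [375.0, 189.0], [369.0, 214.0], [374.0, 195.0], [371.0, 208.0]]
```

```bash
cat > tilt.py <<'E'
from h import *
from scipy.optimize import least_squares
p=r.camera_params('wrist'); K=np.array([[p['fx'],0,p['cx']],[0,p['fy'],p['cy']],[0,0,1.]]); D=np.array([p['k1'],0,0,0]); M=np.linalg.inv(p['hand_eye'])
# part pts: (part x along tool y, part y toward camera(tool x), height)
def pr(v,q):
    th,dx,dz,dy=q; v=np.asarray(v,float); a,b=v[:,1],42-v[:,2]
    X=np.c_[a*np.cos(th)+b*np.sin(th)+dx,v[:,0]+dy,dz+b*np.cos(th)-a*np.sin(th)]
    return cv2.projectPoints(X,M[:3,:3],M[:3,3],K,D)[0][:,0]
def fit(pts,uv):
    return least_squares(lambda q:(pr(pts,q)-uv).ravel(),[.7,0,8,0])
E
python3 - <<'E'
from tilt import *
im=cv2.imread('pics/w13.png'); g=cv2.cvtColor(im,cv2.COLOR_BGR2GRAY).astype(int)
for row in (157,169,177,192):
    d=np.diff(g[row]); L=230+np.argsort(-abs(d[230:260]))[:2]; Rr=370+np.argsort(-abs(d[370:410]))[:2]; print(row,sorted(L),sorted(Rr))
    print(g[row,234:256:2].tolist(),g[row,376:402:2].tolist())
E
```

```text
157 [np.int64(238), np.int64(239)] [np.int64(387), np.int64(388)]
[100, 98, 92, 149, 150, 152, 154, 150, 155, 153, 150] [146, 145, 145, 143, 142, 143, 120, 85, 90, 91, 91, 92, 90]
169 [np.int64(238), np.int64(239)] [np.int64(389), np.int64(390)]
[104, 101, 99, 146, 155, 155, 153, 153, 154, 150, 152] [139, 141, 140, 138, 138, 137, 134, 106, 89, 90, 93, 90, 89]
177 [np.int64(238), np.int64(239)] [np.int64(387), np.int64(388)]
[173, 174, 173, 73, 68, 69, 67, 68, 67, 67, 69] [47, 48, 48, 49, 47, 49, 99, 151, 153, 159, 160, 156, 154]
192 [np.int64(244), np.int64(245)] [np.int64(382), np.int64(383)]
[173, 173, 173, 172, 164, 140, 65, 69, 66, 65, 66] [45, 46, 46, 63, 159, 151, 146, 153, 155, 159, 160, 158, 156]
```

Run:
```python
from tilt import *
P=[(-30,10,0),(30,10,0),(-30,10,10),(30,10,10),(-30,-10,10),(30,-10,10)]
uv=np.array([(239,153),(388,152.5),(239,173),(389.5,172),(245,195.5),(382.5,194.5)])
f=fit(P,uv); print('deg',np.degrees(f.x[0]),f.x[1:],f.fun.reshape(-1,2).round(1))
s=r.sense(); q=f.x
M2=R.from_euler('xyz',s['tcp_rot'])*R.from_rotvec([0,q[0],0])
print('tool after tilt',M2.as_euler('xyz'),s['eef_pos'])
```

```text
deg 48.874603583351856 [ 5.85273813  4.4405124  -0.87600735] [[ 0.8 -1.3]
 [-0.2 -0.9]
 [-1.5  0.2]
 [ 0.6  1.1]
 [ 1.4 -0. ]
 [-1.   0.8]]
tool after tilt [-3.12954009 -0.8560249  -1.62041522] [567.57086934 268.18583833 187.42662658]
```

The pose fit gives a 49° swing about the blade axis, with sub-1.5 px residuals. Plan: on free bench near (330,130), turn so the tip points inward, tilt the tool so the foot lies flat, set it down, and regrip.

```bash
python3 -m jog '[[[0,0,0],[0.0247,0.0386,0],-1],[[0,0,0],[0.0247,0.0386,0],-1],[[0,0,0],[0.0247,0.0386,0],-1],[[0,0,0],[0.0247,0.0386,0],-1],[[0,0,0],[0.0247,0.0386,0],-1],[[0,0,0],[0.0247,0.0386,0],-1],[[0,0,0.143],[0,0,0],-1],[[0,0,0.143],[0,0,0],-1],[[0,0,0.143],[0,0,0],-1],[[0,0,0.143],[0,0,0],-1],[[0,0,0.143],[0,0,0],-1],[[0,0,0.143],[0,0,0],-1]]' 70
python3 -m jog '[[[0,0,0.143],[0,0,0],-1],[[0,0,0.143],[0,0,0],-1],[[0,0,0.143],[0,0,0],-1],[[0,0,0.143],[0,0,0],-1],[[0,0,0.143],[0,0,0],-1],[[0,0,0.143],[0,0,0],-1],[[0,0,0.143],[0,0,0],-1],[[0,0,0.143],[0,0,0],-1],[[0,0,0.143],[0,0,0],-1],[[0,0,0.143],[0,0,0],-1],[[0,0,0.143],[0,0,0],-1],[[0,0,0.143],[0,0,0],-1]]'
python3 -m jog '[[[0,0,0.143],[0,0,0],-1],[[0,0,0.143],[0,0,0],-1],[[0,0,0.143],[0,0,0],-1],[[0,0,0.143],[0,0,0],-1],[[0,0,0.143],[0,0,0],-1],[[0,0,0.143],[0,0,0],-1],[[0,0,0.143],[0,0,0],-1],[[0,0,0.143],[0,0,0],-1],[[0,0,0.143],[0,0,0],-1],[[0,0,0.143],[0,0,0],-1],[[0,0,0.143],[0,0,0],-1],[[0,0,0.143],[0,0,0],-1]]'
python3 - <<'E'
from h import *
s=r.sense(); print(s['qpos'].round(3),s['eef_pos'].round(1),s['tcp_rot'].round(3))
E
```

```text
clock: 29.15
eef_pos: [330.5, 129.2, 186.1]
tcp_rot: [-3.134, 0.004, -2.475]
contact_force: [-0.7, 0.5, -1.5]
opening: 0.08
grasp_force: 70.3
clock: 30.35
eef_pos: [330.5, 129.1, 186.1]
tcp_rot: [3.136, 0.007, 2.093]
contact_force: [0.7, 1.1, -2.5]
opening: 0.082
grasp_force: 70.3
clock: 31.55
eef_pos: [330.5, 129.1, 186.1]
tcp_rot: [3.136, -0.006, 0.377]
contact_force: [-0.4, -0.5, -1.2]
opening: 0.076
grasp_force: 70.3
[ 0.374  0.013  2.244 -0.008  0.879  1.573] [330.5 129.1 186.1] [ 3.136 -0.006  0.377]
```

```bash
python3 -m jog '[[[0,-0.1422,0],[0,0,0],-1],[[0,-0.1422,0],[0,0,0],-1],[[0,-0.1422,0],[0,0,0],-1],[[0,-0.1422,0],[0,0,0],-1],[[0,-0.1422,0],[0,0,0],-1],[[0,-0.1422,0],[0,0,0],-1],[[0,0,0],[0,0,0],-1],[[0,0,0],[0,0,0],-1]]'
python3 - <<'E'
from tilt import *
s=r.sense(); M=R.from_euler('xyz',s['tcp_rot']).as_matrix(); q=[.853,5.85,4.44,-.88]
print(s['qpos'].round(3),M.round(3))
th=q[0]
for v in [(30,10,0),(-30,10,0),(30,-10,0),(-30,-10,0),(0,0,42)]:
    a,b=v[1],42-v[2]; X=np.array([a*np.cos(th)+b*np.sin(th)+q[1],v[0]+q[3],q[2]+b*np.cos(th)-a*np.sin(th)]); print(v,(M@X+s['eef_pos']).round(1))
print('world down 100mm in tool',(M.T@[0,0,-100]).round(1))
# refine: image of the foot
im=r.grab_frame('wrist')[:,:,::-1].copy(); cv2.imwrite('pics/w14.png',im)
E
```

```text
clock: 32.35
eef_pos: [330.5, 129.1, 185.1]
tcp_rot: [3.132, 0.845, 0.376]
contact_force: [0.6, -0.2, -1.0]
opening: 0.077
grasp_force: 70.4
[ 0.376  0.523  1.832 -0.009  1.633  1.571] [[ 0.617  0.374 -0.692]
 [ 0.244 -0.927 -0.284]
 [-0.748  0.006 -0.663]]
(30, 10, 0) [351.6 105.8 136.1]
(-30, 10, 0) [329.2 161.5 135.7]
(30, -10, 0) [333.   98.4 135.9]
(-30, -10, 0) [310.6 154.  135.5]
(0, 0, 42) [330.7 130.1 177.8]
world down 100mm in tool [74.8 -0.6 66.3]
```

```bash
python3 -m jog '[[[0,0,0],[0.0224,0,0.0199],-1],[[0,0,0],[0.0224,0,0.0199],-1],[[0,0,0],[0.0224,0,0.0199],-1],[[0,0,0],[0.015,0,0.0133],-1],[[0,0,0],[0.0075,0,0.0066],-1],[[0,0,0],[0,0,0],-1],[[0,0,0],[0,0,0],-1]]'
python3 -m jog '[[[0,0,0],[0.0037,0,0.0033],-1],[[0,0,0],[0.0022,0,0.002],-1],[[0,0,0],[0,0,0],-1],[[0,0,0],[0,0,0],-1]]'
```

```text
clock: 33.1
eef_pos: [330.9, 128.4, 67.3]
tcp_rot: [3.133, 0.844, 0.376]
contact_force: [0.1, -0.4, -1.8]
opening: 0.074
grasp_force: 70.4
clock: 33.5
eef_pos: [330.5, 128.2, 58.3]
tcp_rot: [3.133, 0.847, 0.377]
contact_force: [-0.2, -0.1, -1.0]
opening: 0.077
grasp_force: 70.4
```

```bash
python3 -m jog '[[[0,0,0],[0.003,0,0.0027],-1],[[0,0,0],[0.0015,0,0.0013],-1],[[0,0,0],[0,0,0],-1],[[0,0,0],[0,0,0],-1]]'
python3 -m jog '[[[0,0,0],[0.001,0,0.0009],-1],[[0,0,0],[0,0,0],-1],[[0,0,0],[0,0,0],-1]]'
python3 -m jog '[[[0,0,0],[0.0007,0,0.0006],-1],[[0,0,0],[0,0,0],-1],[[0,0,0],[0,0,0],-1]]'
```

```text
clock: 33.9
eef_pos: [330.4, 128.1, 52.1]
tcp_rot: [3.133, 0.847, 0.377]
contact_force: [0.5, -0.2, -1.4]
opening: 0.083
grasp_force: 70.4
clock: 34.2
eef_pos: [330.4, 128.1, 50.8]
tcp_rot: [3.133, 0.847, 0.377]
contact_force: [-0.6, 0.1, -1.2]
opening: 0.077
grasp_force: 70.4
clock: 34.5
eef_pos: [330.5, 128.1, 49.9]
tcp_rot: [3.133, 0.847, 0.377]
contact_force: [-1.0, 0.1, -1.5]
opening: 0.077
grasp_force: 70.5
```

```bash
python3 -m jog '[[[0,0,0],[0.0007,0,0.0007],-1],[[0,0,0],[0.0007,0,0.0007],-1],[[0,0,0],[0,0,0],-1],[[0,0,0],[0,0,0],-1]]' 25
python3 -m jog '[[[0,0,0],[0.0007,0,0.0007],-1],[[0,0,0],[0,0,0],-1],[[0,0,0],[0,0,0],-1]]' 25
```

```text
clock: 34.9
eef_pos: [330.1, 128.2, 49.5]
tcp_rot: [3.133, 0.849, 0.376]
contact_force: [1.4, 2.4, 16.7]
opening: 0.079
grasp_force: 72.7
clock: 35.2
eef_pos: [330.0, 128.2, 49.4]
tcp_rot: [3.133, 0.85, 0.376]
contact_force: [2.5, 3.9, 23.5]
opening: 0.077
grasp_force: 73.9
```

Contact right where the fit predicted (TCP 49.5 against 49.3). I'll release, retreat along the tool axis, and level.

```bash
python3 -m jog '[[[0,0,0],[0,0,0],-0.3],[[0,0,0],[0,0,0],-0.3],[[0,0,0],[0,0,0],-0.3],[[0,0,0],[0,0,0],-0.3],[[0,0,0],[0,0,-0.01],-0.3],[[0,0,0],[0,0,-0.03],-0.3],[[0,0,0],[0,0,-0.04],-0.1],[[0,0,0],[0,0,-0.04],-0.1],[[0,0,0],[-0.04,0,-0.02],-0.1]]'
python3 -m jog '[[[0,0.1422,0],[0,0,0],-0.1],[[0,0.1422,0],[0,0,0],-0.1],[[0,0.1422,0],[0,0,0],-0.1],[[0,0.1422,0],[0,0,0],-0.1],[[0,0.1422,0],[0,0,0],-0.1],[[0,0.1422,0],[0,0,0],-0.1],[[0,0,0],[0,0,0],-0.1],[[0,0,0],[0,0,0],-0.1]]'
python3 - <<'E'
from h import *
s,im,c=snap('w15'); print(s['qpos'].round(3),s['eef_pos'].round(1),s['tcp_rot'].round(3))
print('expect blade/foot',proj(c,[[330,129,48],[330,129,10]]).round())
g=cv2.cvtColor(im,cv2.COLOR_BGR2HSV); 
# bare-bench colour is saturated brown; steel is grey
m=((g[:,:,1]<70)).astype(np.uint8)
n,l,st,ce=cv2.connectedComponentsWithStats(m)
for i in range(1,n):
    if st[i,4]>200: print(st[i],ce[i].round())
E
```

```text
clock: 36.1
eef_pos: [406.3, 159.4, 169.6]
tcp_rot: [3.133, 0.844, 0.377]
contact_force: [1.4, 0.6, -0.4]
opening: 0.452
grasp_force: 0.0
clock: 36.9
eef_pos: [402.8, 158.0, 170.5]
tcp_rot: [3.136, -0.005, 0.383]
contact_force: [-0.1, 0.1, 1.2]
opening: 0.452
grasp_force: 0.0
[ 0.375  0.166  2.113 -0.008  0.858  1.567] [402.8 158.  170.5] [ 3.136 -0.005  0.383]
expect blade/foot [[315. 296.]
 [315. 273.]]
[ 285    0   71   76 2438] [318.  32.]
[ 386    0  107  125 5542] [440.  64.]
[ 530  213   76   59 2149] [560. 238.]
[ 133  236  138  164 5937] [210. 324.]
[ 361  236   55   84 1599] [387. 275.]
[ 280  252   70   67 2032] [315. 273.]
[ 361  277  131  112 3879] [432. 339.]
[116 284  63  62 743] [145. 309.]
[463 285  42  42 446] [483. 306.]
[ 85 309  38  38 314] [106. 330.]
[ 490  308   90   90 1461] [535. 347.]
[ 47 336  46  46 477] [ 69. 358.]
[ 271  352  104   48 1379] [324. 378.]
[  0 358  41  42 501] [ 21. 383.]
[559 361  81  39 901] [598. 384.]
[520 371  29  29 232] [534. 388.]
[223 377  43  23 268] [246. 391.]
```

Run:
```python
from h import *
s=r.sense(); c=cam('wrist',s); im=cv2.imread('pics/w15.png'); g=cv2.cvtColor(im,cv2.COLOR_BGR2HSV)
crop=(g[248:324:3,276:354:2,1]<70); print('\n'.join(''.join('#' if v else '.' for v in row) for row in crop))
M=R.from_euler('xyz',s['tcp_rot']).as_matrix()
F=cast(c,[(280,273),(350,273)],10); print('foot',np.linalg.norm(F[1]-F[0]),F.mean(0))
B=cast(c,[(315,254),(315,318)],48); print('blade',np.linalg.norm(B[1]-B[0]),B.mean(0))
print('tool shift to blade',M.T@(np.array([330,129,50])-s['eef_pos']))
```

```text
.......................................
.......................................
..................####.................
...##################################..
..###################################..
..###################################..
...##################################..
..####.#......############.##.#....##..
..####........###########.......#.###..
...##################################..
...##################################..
................########...............
.................######................
.................######................
.................######................
.................######................
.................######................
.................######................
.................######................
.................######................
.................######................
..................#####................
.................######................
.................#####.................
.......................................
.......................................
foot 60.637364460094695 [330.85657848 128.97247177  10.        ]
blade 53.65502407594734 [338.31426493 132.18569713  48.        ]
tool shift to blade [-79.81062064  -1.03592343 119.97535923]
```

The T-rest is upright on the bench (foot span 60.6 mm, centred at (331,129)). I'll regrip with a vertical tool.

```bash
python3 -m jog '[[[0,0,0],[-0.039,-0.0005,0],-0.1],[[0,0,0],[-0.039,-0.0005,0],-0.1],[[0,0,0],[0,0,0.04],-0.1],[[0,0,0],[0,0,0.04],-0.1],[[0,0,0],[0,0,0.028],-0.1],[[0,0,0],[0,0,0.0105],-0.1],[[0,0,0],[0,0,0],-0.1],[[0,0,0],[0,0,0],-0.1]]'
python3 -m jog '[[[0,0,0],[0,0,0],-1],[[0,0,0],[0,0,0],-1],[[0,0,0],[0,0,0],-1],[[0,0,0],[0,0,0],-1],[[0,0,0],[0,0,0],-1],[[0,0,0],[0,0,0],-1]]' 70
```

```text
clock: 37.75
eef_pos: [331.9, 129.7, 50.4]
tcp_rot: [3.136, -0.004, 0.383]
contact_force: [-0.5, 0.0, 0.5]
opening: 0.452
grasp_force: 0.0
clock: 38.35
eef_pos: [331.7, 129.5, 51.2]
tcp_rot: [3.136, -0.008, 0.383]
contact_force: [1.0, -1.7, 7.4]
opening: 0.073
grasp_force: 71.5
```

```bash
python3 -m jog '[[[0,0,0],[0,0,-0.02],-1],[[0,0,0],[0,0,-0.035],-1],[[0,0,0],[0,0,-0.035],-1],[[0,0,-0.1437],[0,0,0],-1],[[0,0,-0.1437],[0,0,0],-1],[[0,0,-0.1437],[0,0,0],-1],[[0,0,-0.1437],[0,0,0],-1],[[0,0,-0.1437],[0,0,0],-1],[[0,0,-0.1437],[0,0,0],-1],[[0,0,-0.1437],[0,0,0],-1],[[0,0,-0.1437],[0,0,0],-1],[[0,0,0],[0,0,0],-1]]'
python3 - <<'E'
from h import *
s=r.sense(); print(s['eef_pos'].round(1),s['tcp_rot'].round(3),s['qpos'].round(2))
M=R.from_euler('xyz',s['tcp_rot']).as_matrix(); print((M.T@(np.array([519.1,197,140])-s['eef_pos'])).round(1)); print('level',(R.from_matrix(M).inv()*R.from_euler('xyz',[np.pi,0,1.533])).as_rotvec().round(3))
E
```

```text
clock: 39.55
eef_pos: [329.8, 129.5, 140.6]
tcp_rot: [3.134, 0.003, 1.535]
contact_force: [-0.3, -0.8, -1.5]
opening: 0.071
grasp_force: 70.2
[329.8 129.5 140.6] [3.134e+00 3.000e-03 1.535e+00] [ 0.38  0.1   2.29 -0.01  0.75  0.42]
[ 74.2 186.7   1.8]
level [0.008 0.003 0.002]
```

```bash
python3 -m jog '[[[0.008,0.003,0],[0.0148,0.0373,0],-1],[[0,0,0],[0.0148,0.0373,0],-1],[[0,0,0],[0.0148,0.0373,0],-1],[[0,0,0],[0.0148,0.0373,0],-1],[[0,0,0],[0.0148,0.0373,0],-1],[[0,0,0],[0,0,0],-1],[[0,0,0],[0,0,0],-1]]'
python3 - <<'E'
from tilt import *
s,im,c=snap('w16'); print(s['eef_pos'].round(1),s['tcp_rot'].round(3),s['grasp_force'])
print('nominal foot corners',pr([(-30,10,0),(30,10,0),(-30,10,10),(30,10,10),(-30,-10,10),(30,-10,10)],[0,0,8,0]).round().tolist())
g=cv2.cvtColor(im,cv2.COLOR_BGR2HSV)
for col in (255,275,355,375): print(col,[(int(a),int(b)) for a,b in g[190:274:3,col,1:]])
cor=[(cx+0,cy) for cx,cy in [(1,1)]]
Rn=R.from_euler('z',-.038).as_matrix(); Pk=np.array([[560-42.5+1.6,152.8+42.5+1.6,19]])+np.array([[a*37,b*17,0] for a in(-1,1) for b in(-1,1)])@Rn.T; print('pocket px',proj(c,Pk).round().tolist())
print('V row 130',g[130,150:500:6,2].tolist()); print('S row130',g[130,150:500:6,1].tolist())
E
```

```text
clock: 40.25
eef_pos: [519.2, 196.4, 140.3]
tcp_rot: [-3.14, 0.0, 1.529]
contact_force: [-0.6, -1.3, -2.4]
opening: 0.073
grasp_force: 70.2
[519.2 196.4 140.3] [-3.14   0.     1.529] 70.23881876841187
nominal foot corners [[255.0, 216.0], [374.0, 216.0], [251.0, 222.0], [378.0, 222.0], [253.0, 261.0], [376.0, 261.0]]
255 [(165, 148), (170, 138), (170, 129), (163, 119), (168, 100), (163, 103), (181, 89), (170, 78), (159, 64), (20, 51), (13, 116), (12, 184), (10, 179), (10, 183), (13, 183), (12, 176), (5, 166), (10, 172), (12, 165), (11, 156), (12, 147), (9, 148), (45, 108), (162, 66), (171, 67), (163, 75), (170, 75), (173, 75)]
275 [(60, 34), (54, 33), (67, 38), (66, 35), (48, 32), (128, 20), (40, 19), (106, 12), (11, 47), (20, 65), (8, 95), (11, 164), (13, 163), (12, 165), (9, 118), (11, 23), (20, 25), (23, 22), (12, 22), (12, 172), (18, 14), (16, 16), (46, 22), (64, 12), (162, 11), (28, 9), (30, 17), (64, 8)]
355 [(32, 32), (70, 33), (66, 31), (54, 33), (92, 25), (112, 16), (68, 15), (45, 17), (53, 68), (23, 66), (11, 117), (10, 187), (11, 191), (9, 188), (16, 126), (32, 16), (64, 1
[... 364 characters left out ...]
55), (170, 87), (168, 70), (178, 70), (170, 72), (172, 80)]
pocket px [[263.0, 219.0], [261.0, 173.0], [367.0, 219.0], [368.0, 172.0]]
V row 130 [213, 223, 222, 220, 212, 214, 213, 216, 217, 223, 216, 205, 207, 203, 194, 76, 72, 80, 80, 78, 78, 79, 80, 76, 78, 80, 76, 73, 78, 77, 78, 80, 79, 80, 76, 73, 81, 76, 78, 76, 73, 76, 73, 75, 77, 73, 75, 80, 76, 77, 80, 76, 72, 71, 71, 72, 73, 72, 69]
S row130 [102, 102, 100, 101, 105, 104, 104, 102, 102, 98, 104, 106, 105, 107, 104, 164, 170, 163, 166, 170, 167, 171, 169, 178, 160, 172, 164, 185, 160, 169, 167, 163, 158, 159, 158, 161, 151, 168, 160, 161, 164, 164, 161, 173, 159, 168, 156, 166, 168, 162, 156, 158, 174, 169, 162, 156, 161, 156, 166]
```

The T-rest hangs upright (foot edges at rows 216/222/257, nominal 216/222/261). Lowering.

```bash
python3 -m jog '[[[0,0,0],[0.0005,0,0.02],-1],[[0,0,0],[0,0,0.03],-1],[[0,0,0],[0,0,0.018],-1],[[0,0,0],[0,0,0.007],-1],[[0,0,0],[0,0,0.002],-1],[[0,0,0],[0,0,0],-1],[[0,0,0],[0,0,0],-1]]'
python3 -m jog '[[[0,0,0],[0,0,0.0015],-1],[[0,0,0],[0,0,0],-1],[[0,0,0],[0,0,0],-1]]'
python3 -m jog '[[[0,0,0],[0,0,0.001],-1],[[0,0,0],[0,0,0],-1],[[0,0,0],[0,0,0],-1]]'
```

```text
clock: 41.0
eef_pos: [519.9, 197.2, 65.0]
tcp_rot: [3.14, -0.001, 1.532]
contact_force: [0.7, -0.9, -1.3]
opening: 0.072
grasp_force: 70.2
clock: 41.3
eef_pos: [519.6, 197.1, 62.8]
tcp_rot: [3.141, -0.001, 1.533]
contact_force: [-0.2, -0.1, -1.6]
opening: 0.075
grasp_force: 70.2
clock: 41.6
eef_pos: [519.4, 197.0, 61.4]
tcp_rot: [3.141, -0.0, 1.533]
contact_force: [-0.7, -0.5, -1.8]
opening: 0.075
grasp_force: 70.2
```

```bash
python3 -m jog '[[[0,0,0],[0,0,0.0008],-1],[[0,0,0],[0,0,0],-1],[[0,0,0],[0,0,0],-1]]'
python3 -m jog '[[[0,0,0],[0,0,0.0008],-1],[[0,0,0],[0,0,0],-1],[[0,0,0],[0,0,0],-1]]'
```

```text
clock: 41.9
eef_pos: [519.5, 197.0, 60.6]
tcp_rot: [3.141, -0.0, 1.533]
contact_force: [-0.2, -0.1, -1.5]
opening: 0.077
grasp_force: 70.2
clock: 42.2
eef_pos: [519.6, 197.0, 60.2]
tcp_rot: [3.141, -0.0, 1.533]
contact_force: [-1.5, -1.4, 3.4]
opening: 0.075
grasp_force: 71.0
```

Contact at the expected height (base ≈ 9). I'll release the T-rest, rise, and look at the fallen chuck.

```bash
python3 -m jog '[[[0,0,0],[0,0,0.0007],-1],[[0,0,0],[0,0,0],-0.4],[[0,0,0],[0,0,0],-0.4],[[0,0,0],[0,0,0],-0.4],[[0,0,0],[0,0,0],-0.4],[[0,0,0],[0,0,-0.01],-0.4],[[0,0,0],[0,0,-0.03],-0.4],[[0,0,0],[0,0,-0.045],0.4],[[0,0,0],[0,0,-0.045],0.4],[[0,0,0],[-0.028,0.042,-0.01],0.4],[[0,0,0],[-0.028,0.042,-0.01],0.4],[[0,0,0],[0,0,0],0.4]]'
python3 -m jog '[[[0,0,0],[0,0,0],0.4],[[0,0,0],[0,0,0],0.4]]'
python3 - <<'E'
from h import *
s,im,c=snap('w17'); print(s['eef_pos'].round(1),s['tcp_rot'].round(3))
print(proj(c,[[601,110,19],[604,194,47],[601,140,40],[519,197,57],[516,112,65]]).round())
g=cv2.cvtColor(im,cv2.COLOR_BGR2HSV)
S=g[:,:,1]; V=g[:,:,2]
u0,v0=[int(x) for x in proj(c,[[601,140,40]])[0]]
ch=lambda s,v: '.' if s>110 and v>70 else (' ' if v<45 else ('#' if v>120 else ('+' if v>80 else '-')))
for y in range(v0-75,min(v0+75,400),3): print(y,''.join(ch(int(S[y,x]),int(V[y,x])) for x in range(u0-110,u0+110,2)))
print(u0,v0)
E
```

```text
clock: 43.4
eef_pos: [604.0, 136.9, 211.8]
tcp_rot: [3.134, -0.001, 1.53]
contact_force: [-0.3, 0.8, -0.4]
opening: 0.7
grasp_force: 0.0
clock: 43.6
eef_pos: [597.9, 139.6, 208.4]
tcp_rot: [-3.14, -0.0, 1.533]
contact_force: [-0.7, -0.0, 0.4]
opening: 0.697
grasp_force: 0.0
[597.9 139.6 208.4] [-3.14  -0.     1.533]
[[320. 208.]
 [320. 115.]
 [319. 181.]
 [206. 116.]
 [212. 227.]]
106 -#+--+++--+++###########-   .......-    #############################+##+##  -.... ---########################
109 -#+---+++--+          +#-   .......-    ###################################- .....----########################
112 -++----++--+          -#+   .......-    ###############-    +############### ....- ---..######################
115 --+--  ++--#          -#+   .......-    ##########+####      ##############- -...-----.###.###################
118 --#--++++-##############+   .......-    ###############      #### ######### --... ---..#######################
121 --# -++++###############+   .......-    ################-  -############### --... ---..#######################
124 --#- +++++++++++++++++
[... 4341 characters left out ...]
##
238 .....+-+....................................................................... ---.#############.############
241 ........------    ............................................................. ---.######    ------##########
244 .......------     ............................................................. ---.######     ------#########
247 ......-------     ............................................................. -.-.######      ------########
250 .....-------      ............................................................. ---.#####.      ------+#######
253      ------                                                                     ---#######       -------    ##
318 181
```

The printed map shows the chuck lying nearly flat across the web between the two round pockets, centre ~(316,181), jaws to upper-left, base to lower-right over its pocket. I'll get its outline in world coordinates.

Run:
```python
from h import *
s=r.sense(); c=cam('wrist',s); im=cv2.imread('pics/w17.png'); g=cv2.cvtColor(im,cv2.COLOR_BGR2HSV); 
# grey, not-black pixels inside window below the pulley
m=((g[:,:,1]<100)&(g[:,:,2]>50)).astype(np.uint8); w=np.zeros_like(m); w[150:214,282:358]=1; m&=w
m=cv2.morphologyEx(m,cv2.MORPH_OPEN,np.ones((3,3),np.uint8)); n,l,st,ce=cv2.connectedComponentsWithStats(m); i=1+np.argmax(st[1:,4]); print(st[i],ce[i].round(1))
ct=max(cv2.findContours((l==i).astype(np.uint8),0,1)[0],key=cv2.contourArea)[:,0]
for z in (40,50):
    P=cast(c,ct,z)[:,:2]; rc=cv2.minAreaRect(P.astype(np.float32)); print(z,np.round(rc,1) if 0 else rc)
    for a in (125,130,135,140,145):
        u=np.array([np.cos(np.radians(a)),np.sin(np.radians(a))]); v=np.array([-u[1],u[0]]); A=P@u;B=P@v
        mid=u*(A.min()+A.max())/2+v*(B.min()+B.max())/2; print(a,'len',np.ptp(A).round(1),'wid',np.ptp(B).round(1),mid.round(1))
```

```text
[ 285  150   64   61 2309] [315.6 179. ]
40 ((597.5814819335938, 143.55584716796875), (42.235260009765625, 48.30360794067383), 37.47758865356445)
125 len 48.5 wid 42.8 [598.  143.8]
130 len 48.4 wid 43.0 [597.3 143.4]
135 len 48.6 wid 44.7 [597.  142.9]
140 len 49.1 wid 46.9 [597.  142.6]
145 len 50.1 wid 48.7 [597.1 142.3]
50 ((597.6898803710938, 145.73008728027344), (40.7635498046875, 46.62049102783203), 37.477500915527344)
125 len 46.8 wid 41.3 [598.1 145.9]
130 len 46.7 wid 41.5 [597.4 145.5]
135 len 46.9 wid 43.2 [597.1 145.1]
140 len 47.4 wid 45.3 [597.1 144.8]
145 len 48.4 wid 47.0 [597.2 144.5]
```

```bash
python3 -m jog '[[[0,0,0.144],[0,0,0],0.2],[[0,0,0.144],[0,0,0],0.2],[[0,0,0.144],[0,0,0],0.2],[[0,0,0.144],[0,0,0],0.2],[[0,0,0.144],[0,0,0],0.2],[[0,0,0.144],[0,0,0],0.2],[[0,0,0.144],[0,0,0],0.2],[[0,0,0.144],[0,0,0],0.2],[[0,0,0.144],[0,0,0],0.2],[[0,0,0.144],[0,0,0],0.2],[[0,0,0.144],[0,0,0],0.2],[[0,0,0.144],[0,0,0],0.2]]'
python3 -m jog '[[[0,0,0.144],[0,0,0],0.2],[[0,0,0.144],[0,0,0],0.2],[[0,0,0.144],[0,0,0],0.2],[[0,0,0.144],[0,0,0],0.2],[[0,0,0.144],[0,0,0],0.2],[[0,0,0],[0,0,0.04],0.2],[[0,0,0],[0,0,0.04],0.2],[[0,0,0],[0,0,0],0.2],[[0,0,0],[0,0,0],0.2]]' 40
python3 - <<'E'
from h import *
s,im,c=snap('w18'); print(s['eef_pos'].round(1),s['tcp_rot'].round(3),s['qpos'].round(2),s['opening'])
M=R.from_euler('xyz',s['tcp_rot']).as_matrix(); print('to grasp',(M.T@(np.array([603,137,47])-s['eef_pos'])).round(1))
g=cv2.cvtColor(im,cv2.COLOR_BGR2HSV); S=g[:,:,1]; V=g[:,:,2]
print(proj(c,[[601,139,40],[603,137,40],[604.5,194,47],[562,110,47]]).round().tolist())
u0,v0=[int(x) for x in proj(c,[[601,139,40]])[0]]
ch=lambda s,v: '.' if s>110 and v>70 else (' ' if v<45 else ('#' if v>120 else ('+' if v>80 else '-')))
for y in range(v0-75,min(v0+75,400),4): print(y,''.join(ch(int(S[y,x]),int(V[y,x])) for x in range(u0-90,u0+90,2)))
print(u0,v0)
E
```

```text
clock: 44.85
eef_pos: [597.7, 140.3, 208.3]
tcp_rot: [-3.142, 0.001, -0.2]
contact_force: [0.4, 0.0, -0.1]
opening: 0.597
grasp_force: 0.0
clock: 45.75
eef_pos: [598.1, 140.0, 128.6]
tcp_rot: [3.14, 0.001, -0.914]
contact_force: [-0.2, 0.2, -0.0]
opening: 0.6
grasp_force: 0.0
[598.1 140.  128.6] [ 3.14e+00  1.00e-03 -9.14e-01] [0.23 0.48 1.76 0.   0.91 2.71] 0.6001285539103008
to grasp [ 5.5 -2.2 81.6]
[[314.0, 205.0], [313.0, 200.0], [255.0, 272.0], [395.0, 209.0]]
129 ###################.##...... -...............                           .-................
133 #################.........- ...............-                              ................
137 ###############.##....... ................                                 --.............
141 ################.......--................                                   --............
145 ##############........ .................                                     .-...........
149 ############.#......--.................                                       .-..........
153 #########.##......- ...................                
[... 2288 characters left out ...]
..............      ++++++ 
253   -++++++-      - -######+---+++++#-+###+    -+++####........................      -++++++
257  -++++++-       ###########+-+##########     -......................-.......-       -+++++
261 -++++++-        +###########++##########     -........................--....-        -++++
265 ++++++-          -#+####-+###+#########+     ............................-..          -+++
269 +++++-             +####-+###+########+    -................................           -++
273 ++++-              +#################+   - -................................            -+
277 ###+              ##################    .--.................................             +
313 204
```

The chuck axis is now vertical in the frame and centred (columns 280–348), so the jaws straddle it squarely. Descend slowly and grip.

```bash
python3 -m jog '[[[0,0,0],[0.005,-0.0015,0.02],0.2],[[0,0,0],[0,0,0.025],0.2],[[0,0,0],[0,0,0.018],0.2],[[0,0,0],[0,0,0.01],0.2],[[0,0,0],[0,0,0.006],0.2],[[0,0,0],[0,0,0],0.2],[[0,0,0],[0,0,0],0.2]]'
python3 -m jog '[[[0,0,0],[0,0,0],-0.4],[[0,0,0],[0,0,0],-0.4],[[0,0,0],[0,0,0],-0.4],[[0,0,0],[0,0,0],-0.4],[[0,0,0],[0,0,0],-0.4],[[0,0,0],[0,0,0],-0.4]]' 45
```

```text
clock: 46.5
eef_pos: [603.9, 136.7, 50.7]
tcp_rot: [-3.14, -0.001, -0.915]
contact_force: [0.7, 0.2, 0.3]
opening: 0.605
grasp_force: 0.0
clock: 47.1
eef_pos: [604.0, 136.6, 50.9]
tcp_rot: [-3.139, -0.001, -0.915]
contact_force: [-0.8, -0.6, 6.3]
opening: 0.476
grasp_force: 44.8
```

```bash
python3 -m jog '[[[0,0,0],[0,0,-0.008],-0.4],[[0,0,0],[0,0,-0.02],-0.4],[[0,0,0],[0,0,-0.04],-0.4],[[0,0,0],[0,0,-0.045],-0.4],[[0,0,0],[0,0,-0.025],-0.4],[[0,0,0],[0,0,0],-0.4]]'
python3 -m jog '[[[0,0,0],[-0.0269,0.0369,0],-0.4],[[0,0,0],[-0.0269,0.0369,0],-0.4],[[0,0,0],[-0.0269,0.0369,0],-0.4],[[0,0,0],[-0.0269,0.0369,0],-0.4],[[0,0,0],[-0.0269,0.0369,0],-0.4],[[0,0,0],[-0.0269,0.0369,0],-0.4],[[0,0,-0.1435],[0,0,0],-0.4],[[0,0,-0.1435],[0,0,0],-0.4],[[0,0,-0.1435],[0,0,0],-0.4],[[0,0,-0.1435],[0,0,0],-0.4],[[0,0,-0.1435],[0,0,0],-0.4],[[0,0,-0.1435],[0,0,0],-0.4]]'
python3 -m jog '[[[0,0,-0.1435],[0,0,0],-0.4],[[0,0,-0.1435],[0,0,0],-0.4],[[0,0,-0.1435],[0,0,0],-0.4],[[0,0,0],[0,0,0],-0.4],[[0,0,0],[0,0,0],-0.4]]'
python3 - <<'E'
from h import *
s,im,c=snap('w19'); print(s['eef_pos'].round(1),s['tcp_rot'].round(3),s['qpos'].round(2),s['opening'],s['grasp_force'])
g=cv2.cvtColor(im,cv2.COLOR_BGR2HSV); S=g[:,:,1]; V=g[:,:,2]
ch=lambda s,v: '.' if s>80 and v>70 else (' ' if v<45 else ('#' if v>120 else ('+' if v>80 else '-')))
for y in range(150,330,4): print(y,''.join(ch(int(S[y,x]),int(V[y,x])) for x in range(240,390,2)))
E
```

```text
clock: 47.7
eef_pos: [605.4, 137.0, 192.5]
tcp_rot: [-3.134, -0.003, -0.915]
contact_force: [0.3, -0.1, -2.0]
opening: 0.471
grasp_force: 46.0
clock: 48.9
eef_pos: [328.4, 129.1, 186.7]
tcp_rot: [3.141, 0.001, -0.048]
contact_force: [-0.4, -0.1, -1.6]
opening: 0.477
grasp_force: 46.2
clock: 49.4
eef_pos: [328.7, 129.2, 187.0]
tcp_rot: [-3.141, 0.001, 0.372]
contact_force: [-0.5, -0.5, -1.7]
opening: 0.479
grasp_force: 46.2
[328.7 129.2 187. ] [-3.141e+00  1.000e-03  3.720e-01] [0.37 0.01 2.24 0.   0.89 1.57] 0.47862787938444173 46.213234663009644
150 ...........................................................................
154 ...........................................................................
158 ...........................................................................
162 ...........................................................................
166 ...........................................................................
170 ...........................................................................
174 ...............................................................
[... 2344 characters left out ...]
      ------     -+++++++++++####+----------      --- --            
298                -----+++----------        ---        -----                  
302               -----+++++++++++++++++++++################+     ++           
306            .   ----+++++++++++++########################-    ++-.          
310            .-   --++++++++++++#+#########################- +++  .          
314           ..-   --+---++++++++++############################----..         
318           ...     -----++++++++##########################+ --+-...         
322          ....-  --     +++++++#######################- ---#++ -....        
326          .....    ----     -+++####+#+########-- -----+###+ -+.....
```

The base disc now faces the camera: ellipse rows 230–288, columns 264–374, so the axis is ~95° from upright in the grip. Too much for one lean. I'll lay it on its side on the bench, regrip with a forward lean, then lean back to stand it up.

```bash
python3 -m jog '[[[0,0,0],[0,0,0.03],-0.4],[[0,0,0],[0,0,0.045],-0.4],[[0,0,0],[0,0,0.045],-0.4],[[0,0,0],[0,0,0.025],-0.4],[[0,0,0],[0,0,0.01],-0.4],[[0,0,0],[0,0,0],-0.4],[[0,0,0],[0,0,0],-0.4]]'
python3 -m jog '[[[0,0,0],[0,0,0.0015],-0.4],[[0,0,0],[0,0,0.0015],-0.4],[[0,0,0],[0,0,0],-0.4]]'
```

```text
clock: 50.15
eef_pos: [329.1, 129.4, 32.2]
tcp_rot: [-3.141, 0.001, 0.374]
contact_force: [-0.5, 0.5, -0.9]
opening: 0.474
grasp_force: 48.1
clock: 50.45
eef_pos: [329.7, 129.6, 30.0]
tcp_rot: [-3.141, -0.001, 0.376]
contact_force: [-1.4, -0.8, 7.5]
opening: 0.477
grasp_force: 49.3
```

```bash
python3 -m jog '[[[0,0,0],[0,0,0.0015],-0.4],[[0,0,0],[0,0,0],0.25],[[0,0,0],[0,0,0],0.25],[[0,0,0],[0,0,0],0.25],[[0,0,0],[0,0,-0.01],0.25],[[0,0,0],[0,0,-0.03],0.25],[[0,0,0],[0,0,-0.04],0.25],[[0,0.131,0],[0,0,0],0.25],[[0,0.131,0],[0,0,0],0.25],[[0,0.131,0],[0,0,0],0.25],[[0,0.131,0],[0,0,0],0.25],[[0,0,0],[0,0,0],0.25]]'
python3 - <<'E'
from h import *
s,im,c=snap('w20'); print(s['eef_pos'].round(1),s['tcp_rot'].round(3),s['qpos'].round(2),s['opening'])
M=R.from_euler('xyz',s['tcp_rot']).as_matrix(); C=np.array([321.9,126.5,21]); print('to grasp',(M.T@(C-s['eef_pos'])-[0,0,14]).round(1), 'C in px',proj(c,[C,C+[0,0,21]]).round().tolist())
g=cv2.cvtColor(im,cv2.COLOR_BGR2HSV); S=g[:,:,1]; V=g[:,:,2]
u0,v0=[int(x) for x in proj(c,[C])[0]]
ch=lambda s,v: '.' if s>80 and v>70 else (' ' if v<45 else ('#' if v>120 else ('+' if v>80 else '-')))
for y in range(max(0,v0-64),min(v0+80,400),4): print(y,''.join(ch(int(S[y,x]),int(V[y,x])) for x in range(u0-80,u0+80,2)))
print(u0,v0)
E
```

```text
clock: 51.65
eef_pos: [324.1, 128.6, 122.7]
tcp_rot: [3.141, -0.501, 0.376]
contact_force: [-0.4, -0.9, 0.2]
opening: 0.626
grasp_force: 0.0
[324.1 128.6 122.7] [ 3.141 -0.501  0.376] [0.37 0.01 2.62 0.09 0.   1.48] 0.6256330861868611
to grasp [-51.3   1.   73.8] C in px [[318.0, 288.0], [318.0, 288.0]]
223 ................................................................................
227 ................................................................................
231 ................................................................................
235 ................................................................................
239 ----   .................................................................   -----
243 ----    ...............................................................     ----
247 ---     ...............................................................      ---
251 -       ...............................................................       --
255         ...............................................................        -
259         .................-
[... 1572 characters left out ...]
........... 
335  .............................................................................  
339  .............................................................................  
343   ...........................................................................   
347   -..........................................................................   
351    ...                         -...............-                         ...    
355     .                                                                     .     
359                                                                                 
363                                                                                 
317 287
```

```bash
python3 -m jog '[[[0,-0.1,0],[0,0,0],0.25],[[0,-0.09,0],[0,0,0],0.25],[[0,0,0],[0,0,0],0.25],[[0,0,0],[0,0,0],0.25]]' 45
python3 - <<'E'
from h import *
s=r.sense(); print(s['eef_pos'].round(1),s['tcp_rot'].round(3),s['qpos'].round(2),s['opening'])
M=R.from_euler('xyz',s['tcp_rot']).as_matrix(); C=np.array([320.6,129.8,21]); print('to grasp',(M.T@(C-s['eef_pos'])-[0,0,14]).round(1))
E
```

```text
clock: 52.1
eef_pos: [330.3, 130.8, 124.5]
tcp_rot: [3.14, -0.321, 0.376]
contact_force: [-0.2, -0.6, 0.3]
opening: 0.63
grasp_force: 0.0
[330.3 130.8 124.5] [ 3.14  -0.321  0.376] [ 0.37  0.03  2.49 -0.    0.3   1.57] 0.6303394530614165
to grasp [-41.6  -2.7  81.2]
```

```bash
python3 -m jog '[[[0,0,0],[-0.0205,-0.0027,0],0.25],[[0,0,0],[-0.021,0,0.02],0.25],[[0,0,0],[0,0,0.025],0.25],[[0,0,0],[0,0,0.02],0.25],[[0,0,0],[0,0,0.01],0.25],[[0,0,0],[0,0,0],0.25],[[0,0,0],[0,0,0],0.25]]'
python3 - <<'E'
from h import *
s=r.sense(); print(s['eef_pos'].round(1),s['tcp_rot'].round(3),s['qpos'].round(2),s['contact_force'].round(1))
M=R.from_euler('xyz',s['tcp_rot']).as_matrix(); C=np.array([320.6,129.8,21]); print('to grasp',(M.T@(C-s['eef_pos'])-[0,0,14]).round(1))
E
```

```text
clock: 52.8
eef_pos: [316.4, 127.5, 50.5]
tcp_rot: [-3.141, -0.309, 0.376]
contact_force: [-0.7, 0.2, 0.1]
opening: 0.628
grasp_force: 0.0
[316.4 127.5  50.5] [-3.141 -0.309  0.376] [ 0.38  0.27  2.57 -0.13 -0.    1.7 ] [-0.7  0.2  0.1]
to grasp [-4.5 -0.6 15.6]
```

```bash
python3 -m jog '[[[0,-0.13,0],[0,0,0],0.25],[[0,0,0],[-0.0005,-0.0005,0.008],0.25],[[0,0,0],[0,0,0.008],0.25],[[0,0,0],[0,0,0],0.25],[[0,0,0],[0,0,0],0.25]]'
python3 - <<'E'
from h import *
s=r.sense(); print(s['eef_pos'].round(1),s['tcp_rot'].round(3),s['qpos'].round(2),s['contact_force'].round(1))
M=R.from_euler('xyz',s['tcp_rot']).as_matrix(); C=np.array([320.6,129.8,21]); print('to grasp',(M.T@(C-s['eef_pos'])-[0,0,14]).round(1))
E
```

```text
clock: 53.3
eef_pos: [317.5, 128.3, 33.8]
tcp_rot: [-3.141, -0.178, 0.376]
contact_force: [-0.5, 0.7, -0.2]
opening: 0.624
grasp_force: 0.0
[317.5 128.3  33.8] [-3.141 -0.178  0.376] [ 0.38  0.32  2.49 -0.    0.15  1.58] [-0.5  0.7 -0.2]
to grasp [ 1.1 -0.2 -0.8]
```

```bash
python3 -m jog '[[[0,0,0],[0,0,0],-0.4],[[0,0,0],[0,0,0],-0.4],[[0,0,0],[0,0,0],-0.4],[[0,0,0],[0,0,0],-0.4],[[0,0,0],[0,0,0],-0.4],[[0,0,0],[0,0,0],-0.4],[[0,0,0],[0.004,0,-0.02],-0.4],[[0,0,0],[0.007,0,-0.04],-0.4],[[0,0,0],[0.007,0,-0.04],-0.4],[[0,-0.1303,0],[0,0,0],-0.4],[[0,-0.1303,0],[0,0,0],-0.4],[[0,-0.1303,0],[0,0,0],-0.4]]' 45
python3 -m jog '[[[0,-0.1303,0],[0,0,0],-0.4],[[0,-0.1303,0],[0,0,0],-0.4],[[0,-0.1303,0],[0,0,0],-0.4],[[0,-0.1303,0],[0,0,0],-0.4],[[0,-0.1303,0],[0,0,0],-0.4],[[0,-0.1303,0],[0,0,0],-0.4],[[0,0,0],[0,0,0],-0.4],[[0,0,0],[0,0,0],-0.4]]'
python3 - <<'E'
from h import *
s,im,c=snap('w21'); print(s['eef_pos'].round(1),s['tcp_rot'].round(3),s['qpos'].round(2),s['opening'],s['grasp_force'])
M=R.from_euler('xyz',s['tcp_rot']).as_matrix(); print('pivot',(M@[0,0,14]+s['eef_pos']).round(1),'down100',(M.T@[0,0,-100]).round(1))
g=cv2.cvtColor(im,cv2.COLOR_BGR2HSV); S=g[:,:,1]; V=g[:,:,2]
ch=lambda s,v: '.' if s>80 and v>70 else (' ' if v<45 else ('#' if v>120 else ('+' if v>80 else '-')))
for y in range(190,320,4): print(y,''.join(ch(int(S[y,x]),int(V[y,x])) for x in range(240,390,2)))
E
```

```text
clock: 54.5
eef_pos: [319.3, 129.0, 137.4]
tcp_rot: [-3.141, 0.214, 0.376]
contact_force: [-0.6, 0.4, -2.0]
opening: 0.476
grasp_force: 46.8
clock: 55.3
eef_pos: [318.3, 128.6, 134.8]
tcp_rot: [-3.141, 0.994, 0.377]
contact_force: [-0.1, -0.2, -2.0]
opening: 0.477
grasp_force: 46.9
[318.3 128.6 134.8] [-3.141  0.994  0.377] [0.38 0.68 1.81 0.   1.65 1.57] 0.4768286302208792 46.94782555103302
pivot [307.4 124.3 127.1] down100 [83.8  0.1 54.5]
190 +###+++++++++++++- - -++++++++###+-########+++-+---------------############
194 +++++++++++++++++################+-#########+++++++++++++++++-------------+
198 +++++++++++######################+-+#######++++++++++++++++++++++++++++++++
202 ++++++++#########################+-+#######++++++++++++++++++++++++++++++++
206 ########+++++++###################-+#######++++++++++++++++++++++++++++++++
210 #########++++++##################+-+#######++++++++++++++++++++++++++++++++
214 #########+++++################+++---++---+--+++++++++++++++++++++++++++++++
218 #########+++++++--    -- - - - - --   -  -     -   -   - ---+++++++++++++++
222 #########+
[... 1276 characters left out ...]
           ---------+++++++++----++++++++++++++++++--                
290              ----       ----++++++-++++++++++++++++-   --  ----            
294                --------                           ---+#+++++-              
298              --    ----+-+++------++###+#++++++++++++++++-------           
302             ++-----       ------+++#####+++++++++-   -----++++++           
306            -++-++---------        ----------------+++++++##+++++-          
310            +++-++++++++----+-+++++++####+##++#+++#####+  ##++++++          
314           -+++++++++++++++++- -+###+++-++++++++++++++++#+##++++++-         
318           +++++++++#####--++++++######+---++++++++++++++++++++++++
```

```bash
python3 -m jog '[[[0,0,0],[0.0251,0,0.0164],-0.4],[[0,0,0],[0.0251,0,0.0164],-0.4],[[0,0,0],[0.0251,0,0.0164],-0.4],[[0,0,0],[0.0059,0,0.0038],-0.4],[[0,0,0],[0,0,0],-0.4],[[0,0,0],[0,0,0],-0.4]]'
python3 -m jog '[[[0,0,0],[0.0025,0,0.0016],-0.4],[[0,0,0],[0.0025,0,0.0016],-0.4],[[0,0,0],[0,0,0],-0.4]]'
```

```text
clock: 55.95
eef_pos: [318.5, 128.8, 40.3]
tcp_rot: [-3.14, 0.994, 0.377]
contact_force: [1.5, -0.2, -1.6]
opening: 0.476
grasp_force: 46.9
clock: 56.25
eef_pos: [318.2, 128.7, 33.1]
tcp_rot: [-3.14, 0.995, 0.377]
contact_force: [0.7, 0.1, -2.0]
opening: 0.475
grasp_force: 46.9
```

```bash
python3 -m jog '[[[0,0,0],[0.0025,0,0.0016],-0.4],[[0,0,0],[0.0008,0,0.0005],-0.4],[[0,0,0],[0,0,0],-0.4]]'
python3 -m jog '[[[0,0,0],[0.0008,0,0.0005],-0.4],[[0,0,0],[0.0008,0,0.0005],-0.4],[[0,0,0],[0,0,0],-0.4]]'
```

```text
clock: 56.55
eef_pos: [318.3, 128.7, 31.5]
tcp_rot: [-3.14, 0.999, 0.377]
contact_force: [6.8, 2.8, 21.7]
opening: 0.475
grasp_force: 49.1
clock: 56.85
eef_pos: [318.5, 128.8, 31.1]
tcp_rot: [-3.14, 1.001, 0.377]
contact_force: [9.8, 4.3, 34.6]
opening: 0.477
grasp_force: 50.1
```

```bash
python3 -m jog '[[[0,0,0],[-0.0008,0,-0.0005],-0.04],[[0,0,0],[0,0,0],-0.04],[[0,0,0],[0,0,0],-0.03]]' 20
python3 -m jog '[[[0,0,0],[0,0,0],-0.02],[[0,0,0],[0,0,0],0.02],[[0,0,0],[0,0,0],0.06],[[0,0,0],[0,0,0],0.15],[[0,0,0],[0,0,0],0.25],[[0,0,0],[0,0,0],0.25]]' 20
```

```text
clock: 57.15
eef_pos: [318.5, 128.8, 30.6]
tcp_rot: [-3.14, 0.998, 0.377]
contact_force: [8.6, 1.2, 18.8]
opening: 0.487
grasp_force: 14.9
clock: 57.75
eef_pos: [318.0, 128.6, 28.0]
tcp_rot: [-3.14, 0.996, 0.377]
contact_force: [-0.6, 0.8, -0.8]
opening: 0.629
grasp_force: 0.0
```

```bash
python3 -m jog '[[[0,0,0],[0,0,-0.02],0.25],[[0,0,0],[0,0,-0.04],0.25],[[0,0,0],[-0.03,0,-0.035],0.25],[[0,0,0],[-0.03,0,-0.035],0.25],[[0,0.142,0],[0,0,0],0.25],[[0,0.142,0],[0,0,0],0.25],[[0,0.142,0],[0,0,0],0.25],[[0,0.142,0],[0,0,0],0.25],[[0,0.142,0],[0,0,0],0.25],[[0,0.142,0],[0,0,0],0.25],[[0,0.143,0],[0,0,0],0.25],[[0,0,0],[0,0,0],0.25]]'
python3 - <<'E'
from h import *
s,im,c=snap('w22'); print(s['eef_pos'].round(1),s['tcp_rot'].round(3),s['qpos'].round(2))
print('exp',proj(c,[[307,124,0],[307,124,30]]).round().tolist())
g=cv2.cvtColor(im,cv2.COLOR_BGR2HSV); S=g[:,:,1]; V=g[:,:,2]
ch=lambda s,v: '.' if s>80 and v>70 else (' ' if v<45 else ('#' if v>120 else ('+' if v>80 else '-')))
u0,v0=[int(x) for x in proj(c,[[307,124,30]])[0]]
for y in range(max(v0-60,0),min(v0+60,400),4): print(y,''.join(ch(int(S[y,x]),int(V[y,x])) for x in range(u0-60,u0+60,2)))
print(u0,v0)
E
```

```text
clock: 58.95
eef_pos: [386.0, 155.4, 149.2]
tcp_rot: [-3.141, -0.0, 0.376]
contact_force: [-0.9, -0.2, -1.1]
opening: 0.624
grasp_force: 0.0
[386.  155.4 149.2] [-3.141 -0.     0.376] [0.38 0.18 2.16 0.   0.8  1.57]
exp [[316.0, 285.0], [317.0, 305.0]]
245 ............................................................
249 ............................................................
253 ..........................--   ---..........................
257 ......................-              -......................
261 ....................   ------   - -    -....................
265 ..................-  --     -            ...................
269 ..................      --++####---      -..................
273 .................    -###+-+#+++----+#-  -..................
277 ................-  #######+---++-- --  +- -.................
281 ................------#####+----  +###+--#-.................
285 ................--    -########--##########.................
289 ................ ++-  --+##+    -- +#######+................
293 ................+++-------    -####+-++#####................
29
[... 410 characters left out ...]
.............##...........................
325 ............................................................
329 ............................................................
333 ............................................................
337 ............................................................
341 ............................................................
345 ............................................................
349                 --.........................                 
353                            --...-                           
357                                                             
361                                                             
316 305
```

The chuck stands upright again with jaws on top (disc columns 289–345, bore about (315,293)). Locating its centre for the regrip.

Run:
```python
from h import *
s=r.sense(); c=cam('wrist',s)
M=R.from_euler('xyz',s['tcp_rot']).as_matrix()
a=cast(c,(316.5,254),0)[0]; ox=M[:,0]; print('bore',cast(c,(315,293),30).round(1),'base edge->centre',(a-21*ox).round(1),'sides',cast(c,[(288,288),(345,288)],25).round(1).tolist())
for C in ([307,123.5,36.5],): print((M.T@(np.array(C)-s['eef_pos'])).round(1))
```

```text
bore [[317.2 129.3  30. ]] base edge->centre [3.149e+02 1.271e+02 1.000e-01] sides [[310.9, 149.0, 25.0], [326.9, 108.4, 25.0]]
[-86.5   0.7 113.3]
```

```bash
python3 -m jog '[[[0,0,0],[-0.037,0,0],0.3],[[0,0,0],[-0.0375,-0.0005,0],0.3],[[0,0,0],[0,0,0.03],0.3],[[0,0,0],[0,0,0.04],0.3],[[0,0,0],[0,0,0.025],0.3],[[0,0,0],[0,0,0.0167],0.3],[[0,0,0],[0,0,0],0.3],[[0,0,0],[0,0,0],0.3]]'
python3 -m jog '[[[0,0,0],[0,0,0],-0.4],[[0,0,0],[0,0,0],-0.4],[[0,0,0],[0,0,0],-0.4],[[0,0,0],[0,0,0],-0.4],[[0,0,0],[0,0,0],-0.4],[[0,0,0],[0,0,0],-0.4],[[0,0,0],[0,0,0],-0.4]]' 70
```

```text
clock: 59.8
eef_pos: [320.3, 130.0, 37.2]
tcp_rot: [-3.141, 0.004, 0.376]
contact_force: [0.4, -0.5, 0.3]
opening: 0.651
grasp_force: 0.0
clock: 60.5
eef_pos: [320.6, 130.1, 38.5]
tcp_rot: [-3.141, -0.001, 0.376]
contact_force: [0.3, -1.5, 8.4]
opening: 0.459
grasp_force: 70.1
```

```bash
python3 -m jog '[[[0,0,0],[0,0,-0.02],-0.4],[[0,0,0],[0,0,-0.045],-0.4],[[0,0,0],[0,0,-0.048],-0.4],[[0,0,0.1253],[0,0,0],-0.4],[[0,0,0.1253],[0,0,0],-0.4],[[0,0,0.1253],[0,0,0],-0.4],[[0,0,0],[0.0473,0.0033,0],-0.4],[[0,0,0],[0.0473,0.0033,0],-0.4],[[0,0,0],[0.0473,0.0033,0],-0.4],[[0,0,0],[0.0473,0.0033,0],-0.4],[[0,0,0],[0.0473,0.0033,0],-0.4],[[0,0,0],[0.0473,0.0033,0],-0.4]]'
python3 -m jog '[[[0,0,0],[0,0,0],-0.4],[[0,0,0],[0,0,0],-0.4]]'
python3 - <<'E'
from h import *
s,im,c=snap('w23'); print(s['eef_pos'].round(1),s['tcp_rot'].round(3),s['qpos'].round(2),s['opening'],s['grasp_force'])
z=s['eef_pos'][2]-37.5
print('exp for TCP centre: face',proj(c,[[*s['eef_pos'][:2],z+30]]).round().tolist(),'pocket ring',proj(c,[[601+a,110+b,19] for a,b in((28,0),(-28,0),(0,28),(0,-28))]).round().tolist())
g=cv2.cvtColor(im,cv2.COLOR_BGR2HSV); S=g[:,:,1]; V=g[:,:,2]
ch=lambda s,v: '.' if s>110 and v>60 else (' ' if v<45 else ('#' if v>120 else ('+' if v>80 else '-')))
for y in range(136,340,5): print(y,''.join(ch(int(S[y,x]),int(V[y,x])) for x in range(240,392,2)))
E
```

```text
clock: 61.7
eef_pos: [605.3, 109.6, 150.9]
tcp_rot: [-3.141, 0.001, -0.0]
contact_force: [-0.1, 0.2, -1.8]
opening: 0.463
grasp_force: 71.5
clock: 61.9
eef_pos: [603.8, 109.7, 150.2]
tcp_rot: [-3.141, 0.002, -0.001]
contact_force: [-1.4, -0.7, -2.7]
opening: 0.463
grasp_force: 71.5
[603.8 109.7 150.2] [-3.141e+00  2.000e-03 -1.000e-03] [0.18 0.45 1.75 0.   0.95 1.75] 0.46345430392577736 71.4663577079773
exp for TCP centre: face [[317.0, 273.0]] pocket ring [[316.0, 158.0], [316.0, 232.0], [278.0, 196.0], [354.0, 196.0]]
136 ........-....-.---------------------..-....................................#
141 ..................................................................... -....#
146 ..................................................................... -....#
151 ..................................................................... .....#
156 ..................................................................... .....#
161 ...............................-             -....................... ....##
166  ..........................                       ..................- ....##
171 - .
[... 2039 characters left out ...]
#####++++++++---+-+--++++#####################             
301              ..#######+---++##----+-+++++++----##############..             
306             ....+############------+-----------+############..-             
311             .......#############---- ------+##+#+#########....-             
316            ..........###########-+-+###########+#+#####.......- .           
321           .............  -######--+-##############+...........  .-          
326           ............  -------+###################...........  ..          
331          ...................---+#################+............ ...-         
336        ........................+###########................... ....##
```

The pocket is where expected (columns 282–352), and the chuck is upright in the grip and ~1.5 mm short in x. Lowering.

```bash
python3 -m jog '[[[0,0,0],[0.0015,0,0.02],-0.4],[[0,0,0],[0,0,0.035],-0.4],[[0,0,0],[0,0,0.025],-0.4],[[0,0,0],[0,0,0.01],-0.4],[[0,0,0],[0,0,0.006],-0.4],[[0,0,0],[0,0,0.003],-0.4],[[0,0,0],[0,0,0],-0.4],[[0,0,0],[0,0,0],-0.4]]'
python3 -m jog '[[[0,0,0],[0,0,0.0015],-0.4],[[0,0,0],[0,0,0],-0.4],[[0,0,0],[0,0,0],-0.4]]'
```

```text
clock: 62.75
eef_pos: [605.6, 110.2, 52.3]
tcp_rot: [-3.141, -0.001, 0.0]
contact_force: [0.2, 0.5, -2.5]
opening: 0.462
grasp_force: 71.5
clock: 63.05
eef_pos: [605.1, 110.0, 49.9]
tcp_rot: [-3.141, 0.001, 0.0]
contact_force: [-0.2, 0.6, -1.9]
opening: 0.464
grasp_force: 71.5
```

```bash
python3 -m jog '[[[0,0,0],[0,0,0.0012],-0.4],[[0,0,0],[0,0,0],-0.4],[[0,0,0],[0,0,0],-0.4]]'
python3 -m jog '[[[0,0,0],[0,0,0.0008],-0.4],[[0,0,0],[0,0,0],-0.4],[[0,0,0],[0,0,0],-0.4]]'
```

```text
clock: 63.35
eef_pos: [604.9, 110.0, 48.4]
tcp_rot: [-3.141, 0.001, 0.0]
contact_force: [-0.2, 0.0, -2.6]
opening: 0.459
grasp_force: 71.5
clock: 63.65
eef_pos: [605.0, 110.0, 47.7]
tcp_rot: [-3.141, 0.001, 0.0]
contact_force: [-0.6, -1.1, -2.2]
opening: 0.46
grasp_force: 71.7
```

```bash
python3 -m jog '[[[0,0,0],[0,0,0.0008],-0.4],[[0,0,0],[0,0,0],-0.4],[[0,0,0],[0,0,0],-0.4]]'
python3 -m jog '[[[0,0,0],[0,0,0.0006],-0.4],[[0,0,0],[0,0,0],-0.4],[[0,0,0],[0,0,0],-0.4]]'
```

```text
clock: 63.95
eef_pos: [605.0, 110.0, 47.6]
tcp_rot: [-3.141, 0.001, 0.0]
contact_force: [-3.0, 0.1, 6.0]
opening: 0.464
grasp_force: 72.5
clock: 64.25
eef_pos: [605.0, 110.0, 47.5]
tcp_rot: [-3.141, 0.001, 0.0]
contact_force: [-4.5, -1.0, 12.2]
opening: 0.466
grasp_force: 73.0
```

```bash
python3 -m jog '[[[0,0,0],[0,0,0],0.15],[[0,0,0],[0,0,0],0.15],[[0,0,0],[0,0,0],0.15],[[0,0,0],[0,0,0],0.15],[[0,0,0],[0,0,-0.01],0.15],[[0,0,0],[0,0,-0.03],0.15],[[0,0,0],[0,0,-0.045],0.15],[[0,0,0],[0,0,-0.045],0.15],[[0,0,0],[-0.02,-0.02,-0.03],0.15],[[0,0,0],[-0.02,-0.02,-0.03],0.15],[[0,0,0],[0,0,0],0.15],[[0,0,0],[0,0,0],0.15]]'
python3 - <<'E'
from h import *
s,im,c=snap('w24'); print(s['eef_pos'].round(1),s['tcp_rot'].round(3),s['opening'])
r.grab_frame('top'); t=r.grab_frame('top')[:,:,::-1]; cv2.imwrite('pics/top24.png',t)
pts={'chuck':(601,110,39),'pulley':(604.5,194,47),'tail':(516,112,56),'rest':(519,197,57)}
for k,v in pts.items(): print(k,proj(c,[v]).round().tolist())
g=cv2.cvtColor(im,cv2.COLOR_BGR2HSV); S=g[:,:,1]; V=g[:,:,2]
ch=lambda s,v: '.' if s>100 and v>60 else (' ' if v<45 else ('#' if v>120 else ('+' if v>80 else '-')))
for y in range(70,300,5): print(y,''.join(ch(int(S[y,x]),int(V[y,x])) for x in range(200,450,3)))
E
```

```text
clock: 65.45
eef_pos: [565.3, 150.3, 237.7]
tcp_rot: [-3.141, -0.001, 0.001]
contact_force: [0.4, -0.4, -0.7]
opening: 0.577
grasp_force: 0.0
[565.3 150.3 237.7] [-3.141e+00 -1.000e-03  1.000e-03] 0.5768669707676286
chuck [[362.0, 135.0]]
pulley [[266.0, 131.0]]
tail [[359.0, 232.0]]
rest [[264.0, 229.0]]
70 ....................................................................................
75 ....................................................................................
80 .......          -------............................................................
85 ....... ...........................................--          --------.............
90 ....... ...............-.-............................................ .............
95 ....... ........-   -+###++   ........................................-.............
100 ....... ......-  -#++#########  ....................................................
105 .......-....    +#+#############  ................        ........... ..............
110 .......-...   +++#+##############  ...........-             -........ .............
[... 2569 characters left out ...]
.............
260 .....    -----      .............................. +###--       ----    ............
265 ....    -----       ..............................     -..       ----    +..........
270 ...    -----        ..............................-----#..       -----     .........
275 ..     -----        ......................................        -----     ........
280          -+-        ......................................        +++          .....
285           --       .......................................        ++              ..
290                    ........................................                       ..
295                   .........................................
```

The final map shows all four parts upright inside their pockets with dark gaps round them, and the arm clear. Loupe and poiser were never approached. Handing in.

```bash
python3 -c "
from rig import r
print(r.sign_off())"
```

```text
the job is handed in; nothing more can be done
None
```

I handed the job in at about 65 s, with the chuck, pulley, tailstock and T-rest upright and down in their pockets in my last check. I made one mistake: I carried the T-rest into the seated chuck and knocked it over, then stood the chuck up on the bench, where it rocked flat over the last ~20° as I let go, and re-seated it; the loupe and poising tool were never approached.

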